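Put the meter away in the stay-lidded chest

ROBOT

A 6-joint arm with a two-finger parallel gripper is mounted at the origin on the work surface. World frame = base frame: x ahead of the robot, y to its left, z up, the work surface at z = 0. Lengths are in mm, angles in rad, forces in N, time in s.
With the tool pointing down it reaches from about 275 to 750 mm from the base axis. Payload 10.2 kg.
Tool frame: the origin (TCP) lies on the centre line of the jaws, within the pads' length; the fingertips stand 8 mm ahead of it and the grasp point (between the pads) lies 11 mm behind it; x points along the fingers, y is the direction in which the jaws open and shut, and the axes are right-handed (so a half turn about x gives the same grasp; the last joint's range is limited). The gripper opens to 85 mm and grips with 20 to 120 N. Pads are 22 mm wide; open, the fingers measure 114 mm over their backs; the gripper's body (76 mm by 85 mm) begins 54 mm behind the grasp point. The pads swing forward as they close: fully open they stand 13 mm farther back than shut.
Start: joints at [-1.527, 0.313, 1.498, -0, 1.331, -0.223], TCP at [138.401, -506.435, 239.294] pointing down, gripper open.
Joint ranges: [-2.94, 2.94], [-0.97, 2.17], [0.19, 2.56], [-1.23, 4.37], [0.02, 3.11], [-2.88, 2.88]. Speed limits (rad/s): [2.39, 2.39, 3.01, 3.14, 3.14, 3.14].

INTERFACE

Orientations are given as a unit quaternion [w, x, y, z].
In Python, from rig import ctrl, vision, workorder gives the robot as it stands. The module is installed in compiled form; this text tells all that it offers.
- The arm moves only by the shell command python3 -m jog 'ROWS' [OPENING] [FORCE]. ROWS is JSON, a list that holds one entry, the list of rows, each a list of 6 numbers: the shift along the tool's x, y, z in m, then the turn, a rotation vector about the tool's x, y, z in rad. A call has 1 to 12 rows; each row shifts and turns the commanded pose from where the row before left it, along the tool's axes as they then stand; what a row does not reach is not made up. A row lasts 1/8 s, in which the tool goes at most 62.5 mm and 10.7 degrees, less where a joint would pass 70% of its speed; a pose out of reach is approached as far as the arm can. A call is refused whole if a number of a shift passes 0.0625 or a number of a turn 0.188, either way. A call with a gripper value outside its range is refused whole. OPENING is the closure in counts, from 0 (fully open) to 255 (shut), set as the call begins (- or left out, the last holds). The fingers move at their own pace and stop on an object; FORCE is the grip in N (left out, the last holds). Time passes only in rows, so rows that do not move let the fingers close. It gives the time, the measured TCP pose, the force and the opening at its end, in the units of the state.
- ctrl.sense(): the state, without advancing time (a new reading comes with each control period).
- vision.capture(name): name is "scene" or "top"; returns a dict with "image" (400x640x3 uint8, red, green, blue), "mtx" (3x3 intrinsics, pixels), "R" (3x3) and "t" (3): a world point X has camera coordinates R X + t. Camera axes: x right, y down, z forward; pixel columns grow to the right and rows downward; lengths in mm; the calibration is good to about 2 mm. A picture is of the moment at which its call begins. There is no depth.
- workorder.finish_job(): hands the job in, once; it reports no verdict.
The state is a dict: "time_s": time; "joints": joint angles; "dq": joint speeds; "tau": joint torques, N m; "eef_pos": TCP position; "ee_rot": TCP orientation; "force": force on the tool from outside, world axes, zero at the start; "wrist_torque": the same for the moment, N m; "grip_width": opening from 0.0 (shut) to 1.0 (fully open).
Only numpy, scipy, OpenCV 4.12 (cv2) and the standard library are available. Lean on these libraries where they do the work, as an engineer would, in place of code of your own. Each camera call takes 0.05 s, during which the arm holds its last target.

TASK

Put the hand-held meter away in the bench chest: raise the lid until its folding stay locks and the lid stands open on its own, lay the meter flat, face up, in the well and let go of it, then release the stay and lower the lid under control until it is fully shut. Do not let the lid fall or slam, and leave the bottle and the box of bits where they are.

Things in the scene. Friction and masses are not known exactly. Their poses are not given: they have to be found in the camera images.
- chest: grey steel bench chest, fixed, 180 (x) by 260 (y) by 125 high without its lid. Origin: centre of the underside; x points from the drawer fronts (dummies) to the hinge side, z up. Under the lid an open well, 168 by 248 inside, floor 80 and rim 125 above the table. Lid hinged on the far (+x) upper edge; two-link folding stay outside on the right (-y) flank, joined to the lid 100 from the hinge.
- lid (a joint): lid angle, rad: 0 shut, grows opening, at most 1.46 (stay pulled straight: a firm stop). Bare aluminium plate 180 by 260 by 10, 0.35 to 0.7 kg. Let go short of the stop, it falls shut. Held at the stop a few tenths of a second and let go, it sinks to about 1.42 and stands alone: stay locked. It cannot be pushed shut while locked.
- lid_bar (a point): middle of the lid's pull bar: round steel, 12 diameter, 130 long, parallel to chest y, held 40 in front of the lid's front edge by an arm at each end (the gap between is free). It lies 220 from the hinge line and 5.5 above its level when shut (131 above the table, overhanging the chest's front). It can turn between gripping fingers.
- lid_hinge (a point): middle of the lid's hinge line, 125 above the table, at chest x = +90. Turning about chest +y opens the lid.
- stay_grip (a point): middle of the stay's grip: black rod, 14 diameter, 75 long, parallel to chest y, sticking out from the knee away from the flank; the point is 45 out from the links, 54 from the flank. It moves on a circle of 64 radius about stay_pivot and the lid follows. Lid shut: 43 towards chest -x of the pivot, 48 below it. Locked: above the pivot, leaning to chest +x, knee 0.36 rad past straight on a stop
- stay_pivot (a point): point on the axis (along y) of the stay's fixed lower pivot, beside stay_grip; chest x = +20, 110 above the table. To unlock: move the grip up and towards chest -x on its circle (1 to 5 N; the lid rises a few mm as the knee passes straight), then forward and down round the pivot: knee folds, lid comes down. Past straight the lid's weight drives the grip, so hold it until shut.
- meter: grey hand-held meter, a block 125 (x) by 50 (y) by 30 high, 0.24 kg, with a small screen, a round selector and three jacks on its upper face. Origin: centre of its underside; x along its length towards the screen end, z up out of its face. It starts lying on the table to the left of the chest.
- bottle: closed green bottle, 68 in diameter, 210 high; bystander. Origin: centre of its underside.
- bit_box: open wooden box of steel bits, 130 by 100 by 45, bits standing to 56; bystander. Origin: centre of its underside.
There are look-alikes about, which are no part of the job. Of the things like the meter, leave any that is blue; of the rest the smaller one is meant.

How it is judged:
By the outcome, as a careful person would: the job done as asked, in the order asked, and still so for the second after the job is handed in, with the robot touching nothing.
It also fails if it takes over 72 s, if anything falls off the work surface, if the arm or the gripper's body presses on something with over 40 N, if the wrist force passes 120 N, or if a joint passes its speed limit or range.

## Working session

There is one attempt and no reset: what is moved stays moved. The work goes in short steps, Python scripts to look and compute and a shell command to move; the robot and the scene stay as the last step left them, time stands still between calls to the robot, and variables do not carry over. Pictures are saved under pics/ and viewed, and the job is handed in when it is done.

```bash
mkdir -p pics; ls
python3 - <<'E'
from rig import ctrl,vision,workorder
import cv2,numpy as np
print(ctrl.sense())
for n in("scene","top"):
    c=vision.capture(n); cv2.imwrite(f"pics/{n}0.png",c["image"][:,:,::-1]); print(n,c["mtx"],c["R"],c["t"])
E
```

```text
pics
{'time_s': 0.0, 'joints': array([-1.52737436e+00,  3.13458376e-01,  1.49848160e+00, -4.44064505e-06,
        1.33097563e+00, -2.23400048e-01]), 'dq': array([ 0.00152081,  0.00010613,  0.00091159,  0.00103524, -0.0005622 ,
        0.00152745]), 'tau': array([ 1.71507641e-04, -4.12271833e+01, -2.59743458e+01, -1.21250423e-04,
        4.12200388e-03,  7.57516290e-06]), 'eef_pos': array([ 138.40102966, -506.16195124,  238.71402037]), 'ee_rot': array([ 0.09359061,  0.7008637 ,  0.09452257, -0.70078267]), 'force': array([-0.04642623,  0.27869231,  0.3441307 ]), 'wrist_torque': array([-0.01585542,  0.01207148, -0.01469899]), 'grip_width': 0.9956350266217502}
scene [[515.25489382   0.         323.68351159]
 [  0.         515.25489382 192.94269367]
 [  0.           0.           1.        ]] [[-0.78170905  0.62350873  0.01295461]
 [ 0.47777779  0.61209465 -0.63013373]
 [-0.40082333 -0.48639182 -0.77637855]] [ 361.70853846 -201.55909813 1871.73872027]
top [[438.34590634   0.         316.88322194]
 [  0.         438.34590634 197.54808875]
 [  0.           0.           1.        ]] [[ 0.02463881 -0.99959214  0.01443927]
 [-0.99763105 -0.02551331 -0.06388559]
 [ 0.06422793 -0.012831   -0.99785276]] [  33.69800512  515.2003027  1356.20166513]
```

View pics/scene0.png

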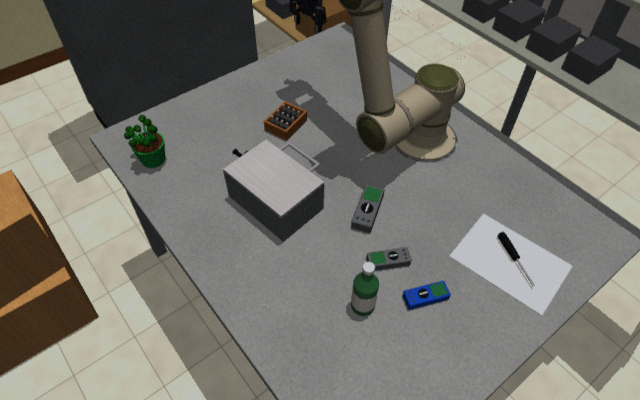

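View pics/top0.png

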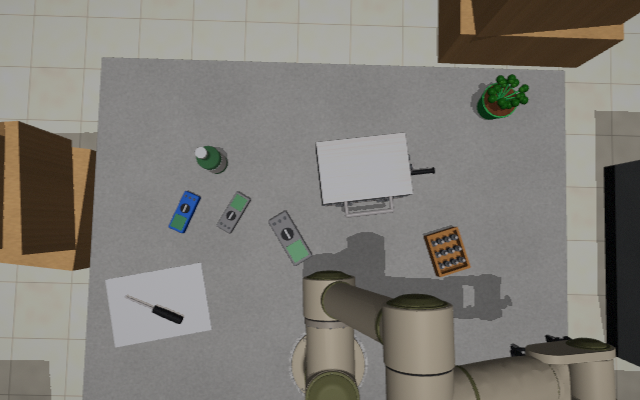

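Candidates for the meter (top view): blue (184,212), which is excluded; grey (234,212), smaller; grey (290,238), larger. I choose the one at (234,212), which is (389,258) in the scene view. Next is a close crop and measurements.

```bash
cat > h.py <<'E'
import numpy as np,cv2
from rig import ctrl,vision
from scipy.spatial.transform import Rotation as Ro
def cap(n,f=None):
    c=vision.capture(n)
    if f: cv2.imwrite(f"pics/{f}.png",c["image"][:,:,::-1])
    return c
def ray(c,p):
    d=np.linalg.inv(c["mtx"])@np.array([p[0],p[1],1.]); return -c["R"].T@c["t"], c["R"].T@d
def onz(c,p,z):
    o,d=ray(c,p); return o+d*(z-o[2])/d[2]
def proj(c,X):
    q=c["mtx"]@(c["R"]@np.asarray(X,float)+c["t"]); return q[:2]/q[2]
def tri(c1,p1,c2,p2):
    o1,d1=ray(c1,p1);o2,d2=ray(c2,p2);A=np.c_[d1,-d2];s=np.linalg.lstsq(A,o2-o1,rcond=None)[0]
    a=o1+d1*s[0];b=o2+d2*s[1];return (a+b)/2,np.linalg.norm(a-b)
def crop(c,x0,y0,x1,y1,k,f):
    cv2.imwrite(f"pics/{f}.png",cv2.resize(c["image"][y0:y1,x0:x1,::-1],None,fx=k,fy=k,interpolation=cv2.INTER_CUBIC))
def R():
    s=ctrl.sense();q=s["ee_rot"];return Ro.from_quat([q[1],q[2],q[3],q[0]]),s["eef_pos"]
E
python3 - <<'E'
from h import *
a=cap("top");b=cap("scene")
crop(a,160,170,320,280,5,"t1");crop(b,340,170,470,320,4,"s1")
crop(a,300,120,450,225,5,"t2");crop(b,210,130,340,240,6,"s2")
E
```

```text
(no output)
```

View pics/t1.png

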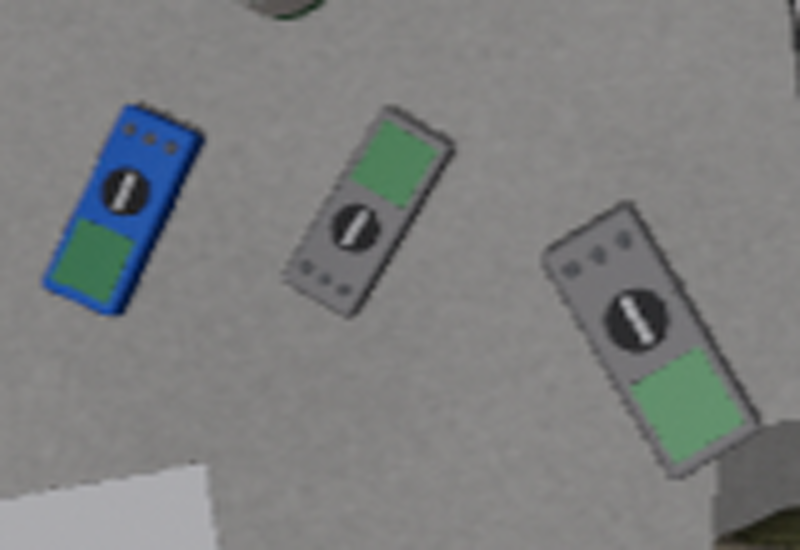

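View pics/s1.png

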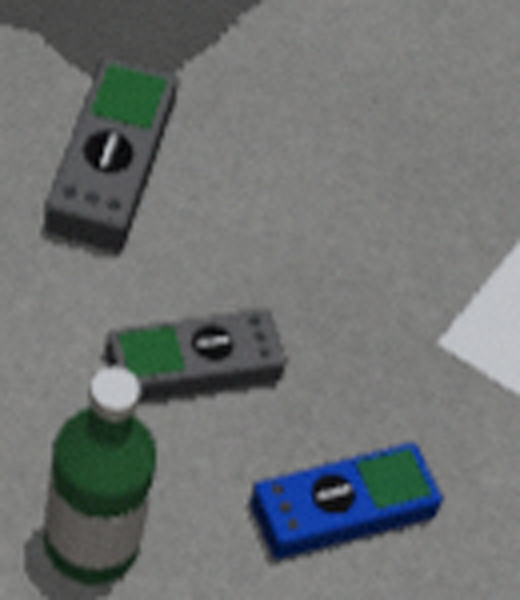

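View pics/t2.png

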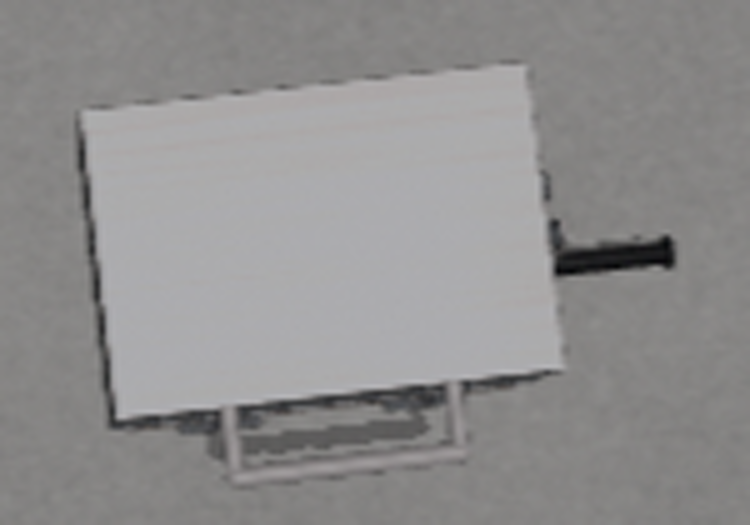

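View pics/s2.png

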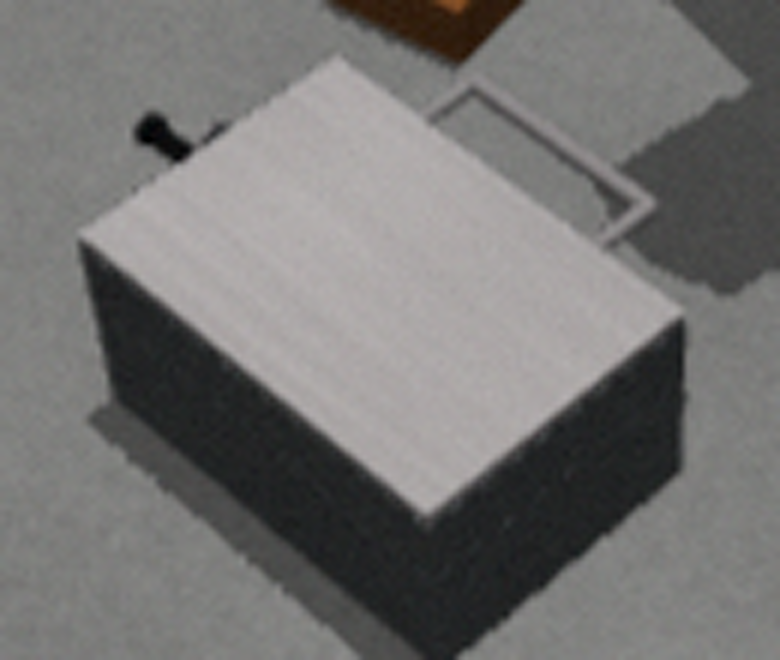

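Run:
```python
from h import *
np.set_printoptions(precision=1,suppress=True)
a=cap("top");b=cap("scene")
T=lambda p,x0,y0,k:np.array([x0+(p[0]+.5)/k-.5,y0+(p[1]+.5)/k-.5])
def fit(P):
    P=np.array(P)[:,:2]; c=P.mean(0); return c
t=[T(p,300,120,5) for p in[(82,112),(525,64),(562,369),(117,417)]]
s=[T(p,210,130,6) for p in[(428,515),(82,238),(340,58),(683,318)]]
for nm,c,q in(("top",a,t),("scene",b,s)):
    P=np.array([onz(c,p,135) for p in q])[:,:2]
    print(nm,P.tolist(),P.mean(0)); 
    ux=P[0]+P[1]-P[2]-P[3]; uy=P[0]+P[3]-P[1]-P[2]
    print(np.linalg.norm(ux)/2,np.linalg.norm(uy)/2,np.arctan2(ux[1],ux[0]),np.arctan2(-uy[0],uy[1]))
# bar ends
for nm,c,q in(("top",a,[T(p,300,120,5) for p in[(240,478),(460,457)]]),("scene",b,[T(p,210,130,6) for p in[(650,203),(477,83)]])):
    P=np.array([onz(c,p,133) for p in q]);print("bar",P,P.mean(0))
# stay grip tip, 
print("grip tip tri",tri(a,T((668,251),300,120,5),b,T((150,132),210,130,6)))
t=[T(p,160,170,5) for p in[(388,105),(455,148),(352,318),(283,278)]]
P=np.array([onz(a,p,30) for p in t])[:,:2];ux=P[0]+P[1]-P[2]-P[3]; uy=P[0]+P[3]-P[1]-P[2]
print("meter",P.mean(0),np.linalg.norm(ux)/2,np.linalg.norm(uy)/2,np.arctan2(ux[1],ux[0]),np.arctan2(-uy[0],uy[1]))
print("meter dial",onz(a,T((356,229),160,170,5),30),onz(b,T((212,343),340,170,4),30))
```

```text
top [[666.8902859057534, 54.6470476171384], [701.9954304177675, -201.1081317348357], [525.4538606163186, -224.4976390457379], [491.3871433245566, 30.286899551812432]] [596.4 -85.2]
177.63411067776954 257.60218849486733 0.13481250714925763 0.13466768628534728
scene [[664.8274382704706, 54.36954276582708], [701.4457424362071, -198.10365493400616], [523.7225286830309, -224.15980060163338], [492.288336949861, 32.981519013948855]] [595.6 -83.7]
176.73047174493894 257.06910474456794 0.13463383992056727 0.13275183296307191
bar [[ 458.4  -40.9  133. ]
 [ 473.5 -166.9  133. ]] [ 465.9 -103.9  133. ]
bar [[ 456.   -40.   133. ]
 [ 475.5 -165.3  133. ]] [ 465.7 -102.7  133. ]
grip tip tri (array([ 604.3, -304.5,   63.1]), np.float64(1.6840438445832933))
meter [462.1 302.7] 123.00159050865334 49.30353327403955 -0.5102913458315033 -0.5209746735994063
meter dial [451.4 310.7  30. ] [450.1 309.3  30. ]
```

```bash
cat >> h.py <<'E'
YAW=0.134; C=np.array([596.,-84.5,0])
UX=np.array([np.cos(YAW),np.sin(YAW),0]);UY=np.array([-np.sin(YAW),np.cos(YAW),0]);UZ=np.array([0,0,1.])
def ch(x,y,z): return C+UX*x+UY*y+UZ*z
def orient(ydir):  # tool x down, tool y = ydir
    y=np.asarray(ydir)/np.linalg.norm(ydir);x=-UZ;return Ro.from_matrix(np.c_[x,y,np.cross(x,y)])
def plan(p,r=None,back=11.):
    """p: wanted grasp point world (11 behind TCP); prints total tool-frame shift (mm) & rotvec"""
    R0,p0=R(); r=r or R0
    tcp=np.asarray(p)+back*r.as_matrix()[:,0]
    print("shift(tool,now) mm",np.round(R0.inv().apply(tcp-p0),1),"rotvec",np.round((R0.inv()*r).as_rotvec(),3))
E
python3 - <<'E'
from h import *
np.set_printoptions(precision=3,suppress=True)
r,p=R();print(r.as_matrix(),p)
for s in(1,-1):
    plan(ch(-130,0,215),orient(s*UX))
    # meter jaws across width: dir perpendicular to yaw -.515
    d=np.array([np.sin(.515),np.cos(.515),0])
    plan(ch(-130,0,215),orient(s*d))
E
```

```text
[[-0.     0.264 -0.965]
 [ 0.    -0.965 -0.264]
 [-1.    -0.    -0.   ]] [ 138.405 -506.342  239.113]
shift(tool,now) mm [  35.3 -303.5 -423.8] rotvec [-1.438 -0.     0.   ]
shift(tool,now) mm [  35.3 -303.5 -423.8] rotvec [-2.36  -0.001  0.   ]
shift(tool,now) mm [  35.3 -303.5 -423.8] rotvec [1.704 0.    0.   ]
shift(tool,now) mm [  35.3 -303.5 -423.8] rotvec [0.782 0.    0.   ]
```

```bash
cat >> h.py <<'E'
def rows(p,r,n,back=11.,raw=False):
    R0,p0=R(); r=r or R0
    tcp=np.asarray(p)+back*r.as_matrix()[:,0]; rv=(R0.inv()*r).as_rotvec()/n; cur=R0; d=(tcp-p0)/n
    for i in range(n):
        print(np.round(np.r_[cur.inv().apply(d)/1000,rv],4).tolist(),end=",\n")
        cur=cur*Ro.from_rotvec(rv)
E
python3 - <<'E'
from h import *
rows(ch(-130,0,215),orient(UX),12)
E
```

```text
[0.0029, -0.0253, -0.0353, -0.1198, -0.0, 0.0],
[0.0029, -0.0209, -0.0381, -0.1198, -0.0, 0.0],
[0.0029, -0.0162, -0.0403, -0.1198, -0.0, 0.0],
[0.0029, -0.0112, -0.042, -0.1198, -0.0, 0.0],
[0.0029, -0.0062, -0.043, -0.1198, -0.0, 0.0],
[0.0029, -0.001, -0.0434, -0.1198, -0.0, 0.0],
[0.0029, 0.0042, -0.0432, -0.1198, -0.0, 0.0],
[0.0029, 0.0094, -0.0424, -0.1198, -0.0, 0.0],
[0.0029, 0.0144, -0.041, -0.1198, -0.0, 0.0],
[0.0029, 0.0192, -0.039, -0.1198, -0.0, 0.0],
[0.0029, 0.0237, -0.0364, -0.1198, -0.0, 0.0],
[0.0029, 0.0279, -0.0333, -0.1198, -0.0, 0.0],
```

```bash
python3 -m jog '[[[0.003,-0.025,-0.035,-0.12,0,0],[0.003,-0.021,-0.038,-0.12,0,0],[0.003,-0.016,-0.040,-0.12,0,0],[0.003,-0.011,-0.042,-0.12,0,0],[0.003,-0.006,-0.043,-0.12,0,0],[0.003,-0.001,-0.043,-0.12,0,0],[0.003,0.004,-0.043,-0.12,0,0],[0.003,0.009,-0.042,-0.12,0,0],[0.003,0.014,-0.041,-0.12,0,0],[0.003,0.019,-0.039,-0.12,0,0],[0.003,0.024,-0.036,-0.12,0,0],[0.003,0.028,-0.033,-0.12,0,0]]]' 165 60
python3 -m jog '[[[0,0,0,0,0,0],[0,0,0,0,0,0]]]'
python3 - <<'E'
from h import *
s=ctrl.sense();print(s["joints"],s["grip_width"],s["force"])
rows(ch(-130,0,131),orient(UX),4)
c=cap("top");crop(c,290,110,460,230,4,"t3")
E
```

```text
time_s: 1.8
eef_pos: [466.1, -102.4, 203.3]
ee_rot: [0.534, 0.464, 0.534, -0.464]
force: [0.2, -0.7, -0.2]
grip_width: 0.355
time_s: 2.05
eef_pos: [465.1, -103.9, 203.2]
ee_rot: [0.533, 0.465, 0.533, -0.465]
force: [0.5, 0.1, 0.5]
grip_width: 0.352
[-4.66210214e-01  2.39738369e-01  1.69264926e+00 -2.23819271e-04
  1.20942414e+00 -6.01494162e-01] 0.35227467506123494 [0.45868867 0.08988835 0.45525019]
[0.0208, 0.0006, -0.0004, 0.0003, 0.0, 0.0001],
[0.0208, 0.0006, -0.0004, 0.0003, 0.0, 0.0001],
[0.0208, 0.0006, -0.0004, 0.0003, 0.0, 0.0001],
[0.0208, 0.0006, -0.0004, 0.0003, 0.0, 0.0001],
```

View pics/t3.png

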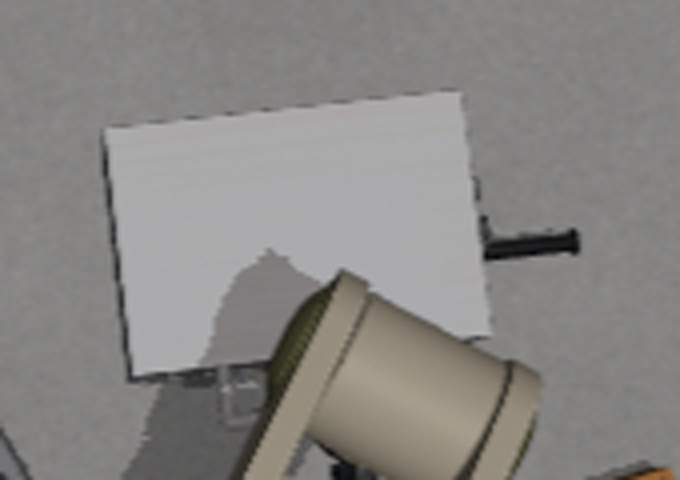

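```bash
python3 -m jog '[[[0.028,0.001,0,0,0,0],[0.028,0,0,0,0,0],[0.027,0,0,0,0,0],[0,0,0,0,0,0]]]'
python3 - <<'E'
from h import *
c=cap("scene");crop(c,210,90,350,230,5,"s3")
E
```

```text
time_s: 2.6
eef_pos: [465.2, -104.0, 119.3]
ee_rot: [0.531, 0.465, 0.533, -0.466]
force: [-0.2, -0.4, 0.7]
grip_width: 0.355
```

View pics/s3.png

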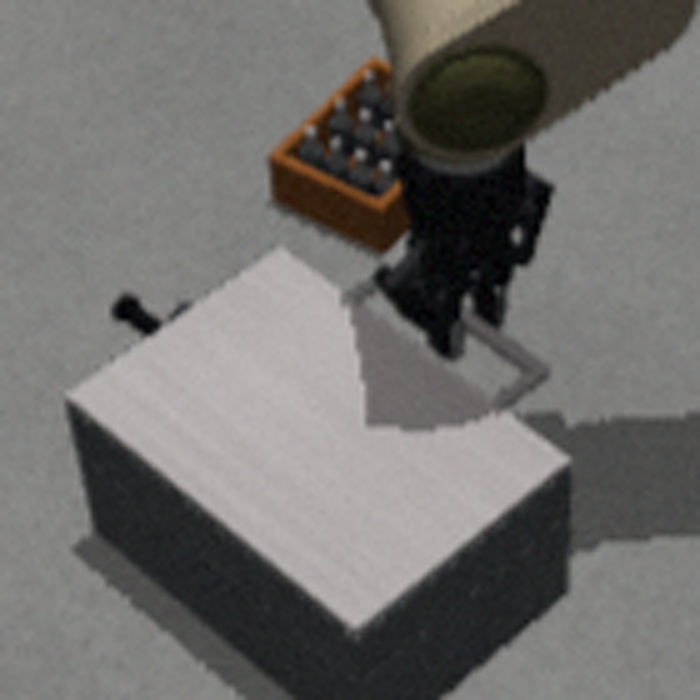

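The fingers straddle the bar (crop about (470,330)), so I close on it.

```bash
python3 -m jog '[[[0,0,0,0,0,0],[0,0,0,0,0,0],[0,0,0,0,0,0],[0,0,0,0,0,0]]]' 255 50
python3 - <<'E'
from h import *
import numpy as np
_,p=R();g=p+np.array([0,0,11]);print("grasp",g, "bar est",ch(-130,0,131))
# arc rows: grasp at hinge + 220.07*( -cos(th+.025), sin)
a0=np.arctan2(5.5,220);L=np.hypot(220,5.5);prev=0
for n,th in ((12,1.0),(8,1.46)):
    for t in np.linspace(prev,th,n+1)[1:]:
        d=L*np.array([-np.cos(t+a0)+np.cos(tp+a0) if False else 0,0]) if False else None
    ts=np.linspace(prev,th,n+1);X=-L*np.cos(ts+a0);Z=L*np.sin(ts+a0)
    print([(round(-z,1),round(x,1)) for x,z in zip(np.diff(X),np.diff(Z))]);prev=th
E
```

```text
time_s: 3.15
eef_pos: [466.4, -104.2, 121.6]
ee_rot: [0.533, 0.465, 0.532, -0.465]
force: [-3.6, -2.1, 6.3]
grip_width: 0.117
grasp [ 466.42279512 -104.17824933  132.62576157] bar est [ 467.16539461 -101.86791453  131.        ]
[(np.float64(-18.3), np.float64(1.2)), (np.float64(-18.1), np.float64(2.7)), (np.float64(-17.8), np.float64(4.2)), (np.float64(-17.4), np.float64(5.7)), (np.float64(-16.9), np.float64(7.1)), (np.float64(-16.2), np.float64(8.5)), (np.float64(-15.5), np.float64(9.8)), (np.float64(-14.6), np.float64(11.1)), (np.float64(-13.6), np.float64(12.3)), (np.float64(-12.6), np.float64(13.4)), (np.float64(-11.4), np.float64(14.4)), (np.float64(-10.2), np.float64(15.3))]
[(np.float64(-6.3), np.float64(11.0)), (np.float64(-5.6), np.float64(11.3)), (np.float64(-5.0), np.float64(11.6)), (np.float64(-4.3), np.float64(11.9)), (np.float64(-3.6), np.float64(12.1)), (np.float64(-2.9), np.float64(12.3)), (np.float64(-2.2), np.float64(12.5)), (np.float64(-1.4), np.float64(12.6))]
```

```bash
python3 -m jog '[[[-0.018,0.001,0,0,0,0],[-0.018,0.003,0,0,0,0],[-0.018,0.004,0,0,0,0],[-0.0175,0.006,0,0,0,0],[-0.017,0.007,0,0,0,0],[-0.016,0.0085,0,0,0,0]]]'
python3 - <<'E'
from h import *
_,p=R();g=p+np.array([0,0,11])-ch(90,0,125);print(g@UX,g@UY,g@UZ,np.hypot(g@UX,g@UZ),np.arctan2(g[2],-g@UX))
E
```

```text
time_s: 3.9
eef_pos: [493.6, -100.3, 225.7]
ee_rot: [0.532, 0.463, 0.534, -0.467]
force: [-14.4, -6.3, 4.2]
grip_width: 0.116
-193.59268191692192 -2.01328016323972 111.68334019141463 223.4978634530938 0.5232599304143879
```

```bash
python3 -m jog '[[[-0.0165,0.008,0,0,0,0],[-0.0155,0.009,0,0,0,0],[-0.0145,0.011,0,0,0,0],[-0.013,0.012,0,0,0,0],[-0.012,0.0135,0,0,0,0],[-0.0105,0.0145,0,0,0,0]]]'
python3 - <<'E'
from h import *
_,p=R();g=p+np.array([0,0,11])-ch(90,0,125);print(g@UX,g@UY,g@UZ,np.hypot(g@UX,g@UZ),np.arctan2(g[2],-g@UX))
c=cap("scene");crop(c,190,50,350,230,4,"s4")
E
```

```text
time_s: 4.65
eef_pos: [563.7, -90.6, 305.5]
ee_rot: [0.533, 0.465, 0.533, -0.465]
force: [8.9, -5.2, -17.1]
grip_width: 0.111
-122.81797467982005 -1.7552105756685235 191.52238567268319 227.51940382791292 1.0005811570512089
```

View pics/s4.png

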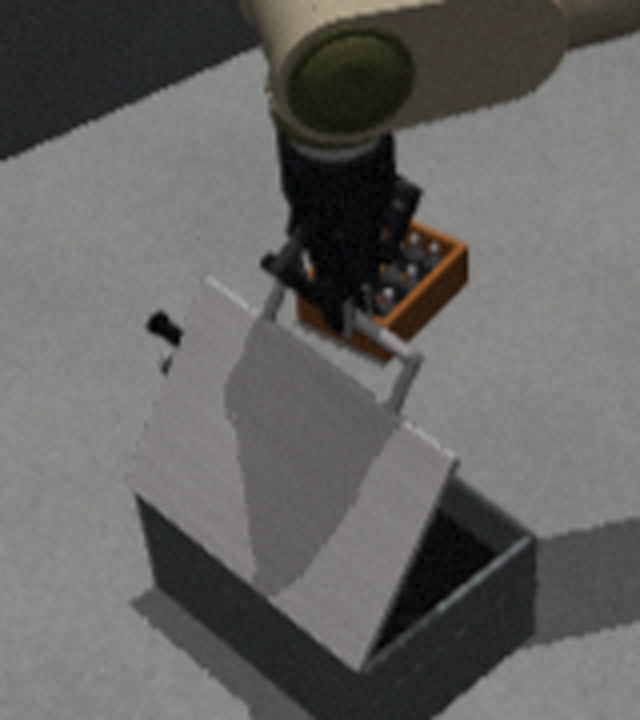

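```bash
python3 -m jog '[[[-0.0065,0.0135,0,0,0,0],[-0.006,0.014,0,0,0,0],[-0.006,0.014,0,0,0,0],[-0.005,0.0143,0,0,0,0],[-0.004,0.0145,0,0,0,0],[-0.003,0.0148,0,0,0,0],[-0.0015,0.010,0,0,0,0]]]'
python3 - <<'E'
from h import *
_,p=R();g=p+np.array([0,0,11])-ch(90,0,125);print(g@UX,g@UY,g@UZ,np.hypot(g@UX,g@UZ),np.arctan2(g[2],-g@UX))
E
```

```text
time_s: 5.58
eef_pos: [657.3, -77.7, 340.4]
ee_rot: [0.533, 0.465, 0.532, -0.465]
force: [-1.9, -1.6, 6.4]
grip_width: 0.12
-28.38965616016499 -1.4520049484112678 226.42071869040893 228.1935898073688 1.4460627327041526
```

```bash
python3 -m jog '[[[-0.0005,0.006,0,0,0,0],[0,0.003,0,0,0,0]]]'
python3 -m jog '[[[0,0.003,0,0,0,0],[0,0,0,0,0,0]]]'
```

```text
time_s: 5.82
eef_pos: [665.6, -76.6, 341.3]
ee_rot: [0.533, 0.465, 0.532, -0.465]
force: [-8.0, -3.2, 6.7]
grip_width: 0.114
time_s: 6.08
eef_pos: [667.2, -76.5, 341.3]
ee_rot: [0.532, 0.464, 0.533, -0.466]
force: [-15.0, -1.8, 7.3]
grip_width: 0.112
```

```bash
python3 -m jog '[[[0,0.002,0,0,0,0],[0,0,0,0,0,0],[0,0,0,0,0,0],[0,0,0,0,0,0],[0,0,0,0,0,0]]]'
python3 -m jog '[[[0,-0.004,0,0,0,0],[0,-0.004,0,0,0,0],[0,0,0,0,0,0]]]'
python3 -m jog '[[[0,-0.004,0,0,0,0],[0,-0.002,0,0,0,0],[0,0,0,0,0,0]]]'
python3 - <<'E'
from h import *
c=cap("scene");crop(c,190,50,350,230,4,"s5")
c=cap("top");crop(c,290,60,470,230,4,"t5")
E
```

```text
time_s: 6.7
eef_pos: [668.3, -76.3, 341.4]
ee_rot: [0.531, 0.464, 0.534, -0.467]
force: [-19.5, -3.0, 6.9]
grip_width: 0.116
time_s: 7.08
eef_pos: [662.7, -77.0, 341.0]
ee_rot: [0.533, 0.465, 0.532, -0.465]
force: [-2.7, -1.2, 7.8]
grip_width: 0.116
time_s: 7.45
eef_pos: [657.1, -77.7, 340.4]
ee_rot: [0.533, 0.465, 0.532, -0.465]
force: [-1.8, -2.4, 7.4]
grip_width: 0.113
```

View pics/s5.png

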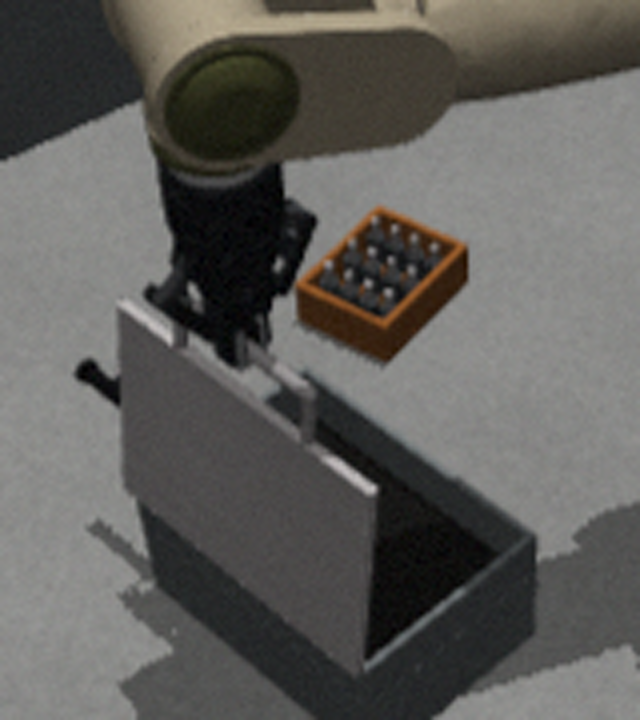

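View pics/t5.png

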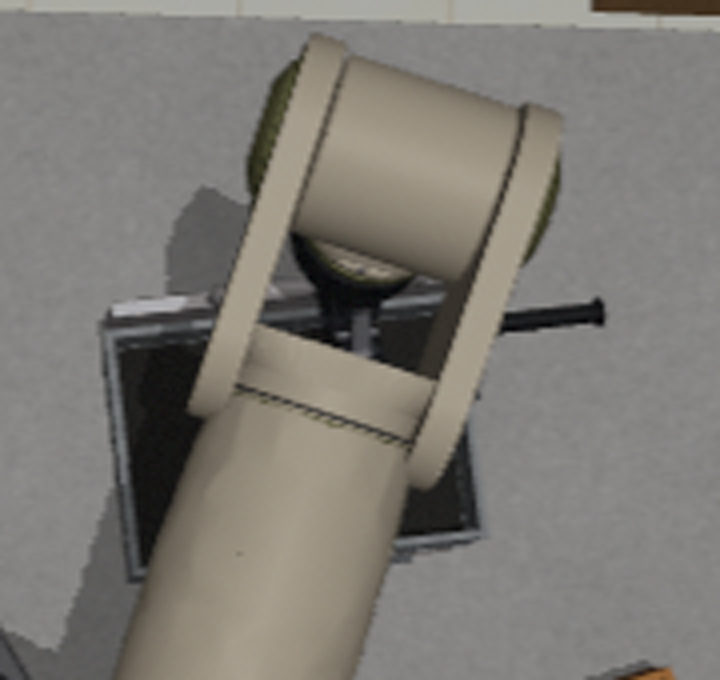

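```bash
python3 -m jog '[[[0,-0.003,0,0,0,0],[0,0,0,0,0,0]]]'
python3 -m jog '[[[0,-0.003,0,0,0,0],[0,0,0,0,0,0]]]'
```

```text
time_s: 7.8
eef_pos: [654.5, -78.0, 340.1]
ee_rot: [0.534, 0.465, 0.532, -0.465]
force: [1.2, -2.0, 5.5]
grip_width: 0.115
time_s: 8.05
eef_pos: [652.1, -78.3, 339.8]
ee_rot: [0.534, 0.466, 0.532, -0.464]
force: [5.9, -2.3, 4.1]
grip_width: 0.117
```

```bash
python3 -m jog '[[[0,0.004,0,0,0,0],[0,0,0,0,0,0]]]'
python3 -m jog '[[[0,0,0,0,0,0],[0,0,0,0,0,0],[0,0,0,0,0,0],[0,0,0,0,0,0]]]' 165
python3 - <<'E'
from h import *
c=cap("scene");crop(c,190,50,350,230,4,"s6")
E
```

```text
time_s: 8.3
eef_pos: [655.5, -77.9, 340.2]
ee_rot: [0.534, 0.465, 0.532, -0.465]
force: [-0.5, -2.3, 7.3]
grip_width: 0.112
time_s: 8.8
eef_pos: [655.2, -77.6, 339.1]
ee_rot: [0.533, 0.465, 0.533, -0.465]
force: [-0.1, -0.1, -0.1]
grip_width: 0.352
```

View pics/s6.png

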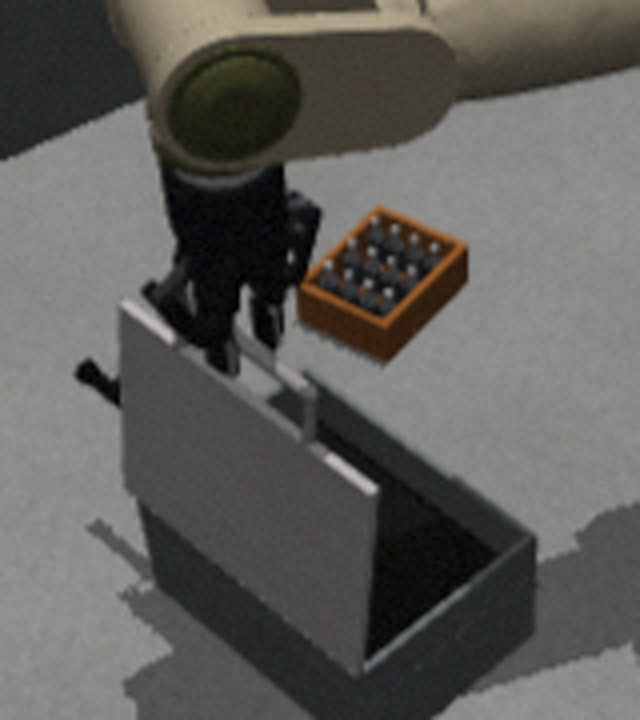

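```bash
python3 -m jog '[[[-0.02,0,0,0,0,0],[-0.025,0,0,0,0,0],[-0.015,0,0,0,0,0],[0,0,0,0,0,0]]]'
python3 - <<'E'
from h import *
M=np.array([462.1,302.7,0]);d=np.array([np.sin(.515),np.cos(.515),0])
rows(M+[0,0,120],orient(d),12)
E
```

```text
time_s: 9.35
eef_pos: [655.3, -77.8, 400.1]
ee_rot: [0.534, 0.465, 0.532, -0.465]
force: [-0.4, 0.2, 0.5]
grip_width: 0.352
[0.0242, -0.0117, -0.0336, -0.0767, 0.0001, -0.0001],
[0.0242, -0.0091, -0.0344, -0.0767, 0.0001, -0.0001],
[0.0242, -0.0064, -0.035, -0.0767, 0.0001, -0.0001],
[0.0242, -0.0037, -0.0354, -0.0767, 0.0001, -0.0001],
[0.0242, -0.001, -0.0356, -0.0767, 0.0001, -0.0001],
[0.0242, 0.0017, -0.0355, -0.0767, 0.0001, -0.0001],
[0.0242, 0.0044, -0.0353, -0.0767, 0.0001, -0.0001],
[0.0242, 0.0071, -0.0348, -0.0767, 0.0001, -0.0001],
[0.0242, 0.0098, -0.0342, -0.0767, 0.0001, -0.0001],
[0.0243, 0.0124, -0.0333, -0.0767, 0.0001, -0.0001],
[0.0243, 0.0149, -0.0323, -0.0767, 0.0001, -0.0001],
[0.0243, 0.0173, -0.0311, -0.0767, 0.0001, -0.0001],
```

```bash
python3 -m jog '[[[0,-0.012,-0.034,-0.077,0,0],[0,-0.009,-0.034,-0.077,0,0],[0,-0.006,-0.035,-0.077,0,0],[0,-0.004,-0.035,-0.077,0,0],[0.01,-0.001,-0.036,-0.077,0,0],[0.04,0.002,-0.0355,-0.077,0,0],[0.04,0.004,-0.035,-0.077,0,0],[0.04,0.007,-0.035,-0.077,0,0],[0.04,0.010,-0.034,-0.077,0,0],[0.04,0.012,-0.033,-0.077,0,0],[0.04,0.015,-0.032,-0.077,0,0],[0.04,0.017,-0.031,-0.077,0,0]]]' 0
python3 -m jog '[[[0,0,0,0,0,0]]]'
python3 - <<'E'
from h import *
M=np.array([462.1,302.7,0]);d=np.array([np.sin(.515),np.cos(.515),0])
rows(M+[0,0,17],orient(d),4)
c=cap("scene","s7");print(R()[1],ctrl.sense()["grip_width"])
E
```

```text
time_s: 10.85
eef_pos: [459.6, 301.8, 107.3]
ee_rot: [0.684, 0.178, 0.685, -0.178]
force: [1.0, 0.4, 0.9]
grip_width: 1.002
time_s: 10.98
eef_pos: [457.9, 301.8, 105.9]
ee_rot: [0.682, 0.176, 0.687, -0.179]
force: [0.6, -0.1, 0.7]
grip_width: 1.0
[0.025, 0.0008, 0.0009, 0.0018, -0.0012, 0.0013],
[0.025, 0.0008, 0.0009, 0.0018, -0.0012, 0.0013],
[0.025, 0.0008, 0.0009, 0.0018, -0.0012, 0.0013],
[0.025, 0.0007, 0.0008, 0.0018, -0.0012, 0.0013],
[459.81875692 301.2667492  108.06481381] 1.0034054567378743
```

View pics/s7.png

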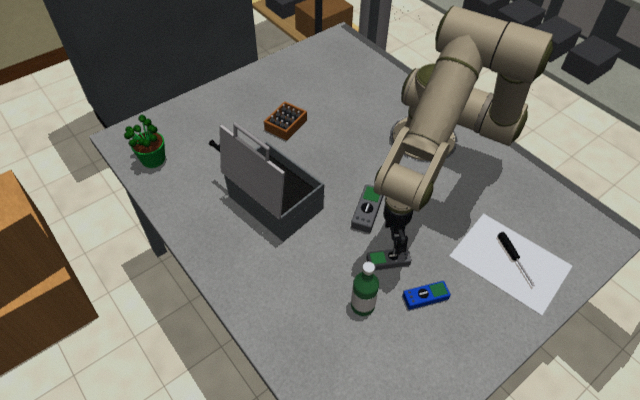

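```bash
python3 -m jog '[[[0.03,0.001,0.001,0.002,-0.001,0.001],[0.03,0.001,0.001,0.002,-0.001,0.001],[0.025,0.001,0.001,0.002,-0.001,0.001],[0.008,0,0,0,0,0],[0,0,0,0,0,0]]]'
python3 -m jog '[[[0,0,0,0,0,0],[0,0,0,0,0,0],[0,0,0,0,0,0],[0,0,0,0,0,0],[0,0,0,0,0,0]]]' 255 60
```

```text
time_s: 11.65
eef_pos: [465.9, 302.0, 17.1]
ee_rot: [0.685, 0.182, 0.682, -0.18]
force: [-0.6, -0.6, -1.0]
grip_width: 1.0
time_s: 12.28
eef_pos: [465.8, 302.5, 17.4]
ee_rot: [0.685, 0.182, 0.682, -0.18]
force: [-1.1, -0.5, 6.7]
grip_width: 0.573
```

```bash
python3 -m jog '[[[-0.03,0,0,0,0,0],[-0.04,0,0,0,0,0],[-0.05,0,0,0,0,0],[-0.05,0,0,0,0,0],[0,0,0,0,0,0]]]'
python3 - <<'E'
from h import *
print(ctrl.sense()["grip_width"])
rows(ch(-30,0,197),orient(UX),12)
c=cap("scene");crop(c,300,100,460,300,4,"s8")
E
```

```text
time_s: 12.9
eef_pos: [465.8, 302.7, 190.1]
ee_rot: [0.687, 0.183, 0.68, -0.178]
force: [0.1, 0.2, -2.9]
grip_width: 0.571
0.570593475422584
[0.0003, -0.0242, 0.0234, 0.0767, 0.0003, -0.001],
[0.0003, -0.0224, 0.0252, 0.0767, 0.0003, -0.001],
[0.0003, -0.0204, 0.0268, 0.0767, 0.0003, -0.001],
[0.0003, -0.0182, 0.0283, 0.0767, 0.0003, -0.001],
[0.0004, -0.016, 0.0296, 0.0767, 0.0003, -0.001],
[0.0004, -0.0137, 0.0307, 0.0767, 0.0003, -0.001],
[0.0004, -0.0113, 0.0317, 0.0767, 0.0003, -0.001],
[0.0004, -0.0089, 0.0325, 0.0767, 0.0003, -0.001],
[0.0004, -0.0063, 0.0331, 0.0767, 0.0003, -0.001],
[0.0004, -0.0038, 0.0334, 0.0767, 0.0003, -0.001],
[0.0004, -0.0012, 0.0336, 0.0767, 0.0003, -0.001],
[0.0003, 0.0014, 0.0336, 0.0767, 0.0003, -0.001],
```

View pics/s8.png

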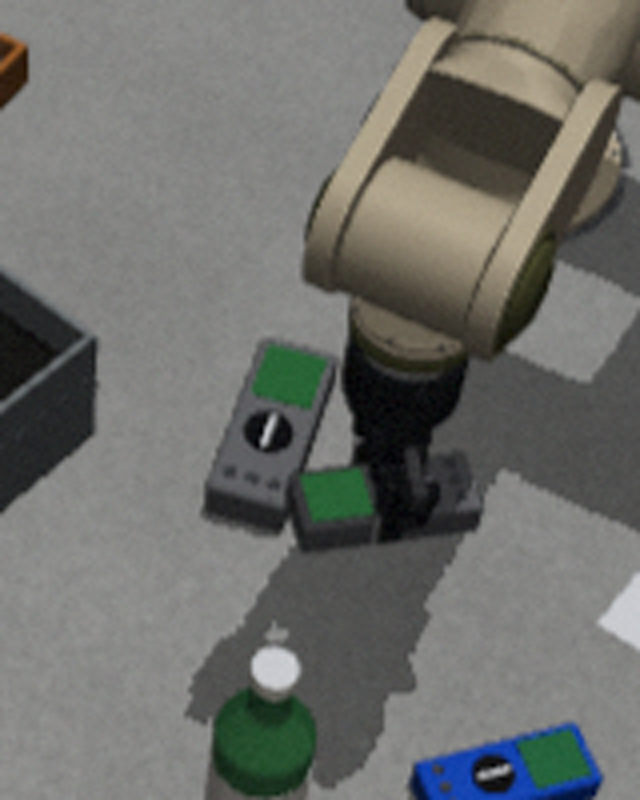

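```bash
python3 -m jog '[[[0,-0.024,0.0235,0.077,0,-0.001],[0,-0.0225,0.025,0.077,0,-0.001],[0,-0.0205,0.027,0.077,0,-0.001],[0,-0.018,0.0285,0.077,0,-0.001],[0,-0.016,0.0295,0.077,0,-0.001],[0,-0.0135,0.031,0.077,0,-0.001],[0,-0.0115,0.0315,0.077,0,-0.001],[0,-0.009,0.0325,0.077,0,-0.001],[0,-0.0065,0.033,0.077,0,-0.001],[0,-0.004,0.0335,0.077,0,-0.001],[0,-0.001,0.0335,0.077,0,-0.001],[0,0.0015,0.0335,0.077,0,-0.001]]]'
python3 -m jog '[[[0,0,0,0,0,0],[0,0,0,0,0,0]]]'
python3 - <<'E'
from h import *
rows(ch(-30,0,108),orient(UX),4)
c=cap("scene");crop(c,190,50,350,230,4,"s9")
c=cap("top");crop(c,290,60,470,230,4,"t9")
E
```

```text
time_s: 14.45
eef_pos: [563.9, -90.0, 185.2]
ee_rot: [0.529, 0.464, 0.532, -0.47]
force: [0.4, -0.7, -2.7]
grip_width: 0.571
time_s: 14.7
eef_pos: [563.8, -88.5, 185.9]
ee_rot: [0.53, 0.463, 0.533, -0.469]
force: [0.2, 0.4, -2.8]
grip_width: 0.569
[0.0222, 0.0008, 0.0, -0.0008, 0.0008, 0.0021],
[0.0222, 0.0008, 0.0, -0.0008, 0.0008, 0.0021],
[0.0222, 0.0007, 0.0, -0.0008, 0.0008, 0.0021],
[0.0222, 0.0007, 0.0001, -0.0008, 0.0008, 0.0021],
```

View pics/s9.png

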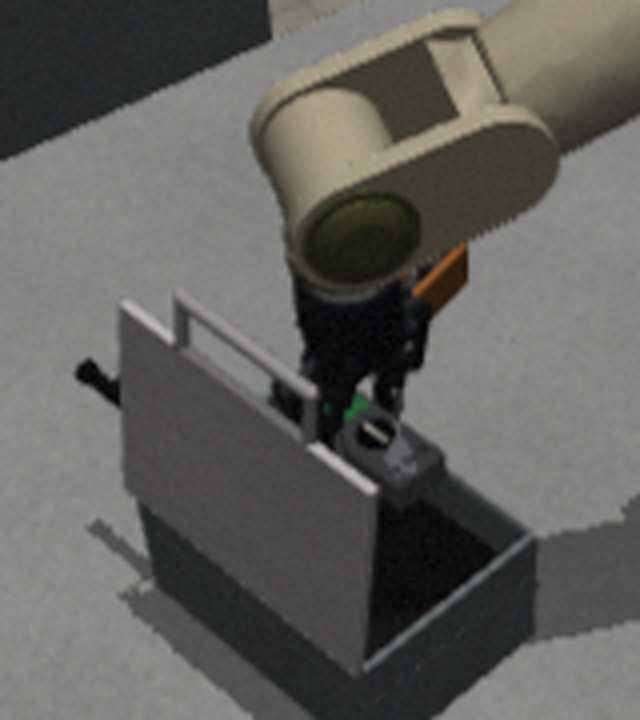

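View pics/t9.png

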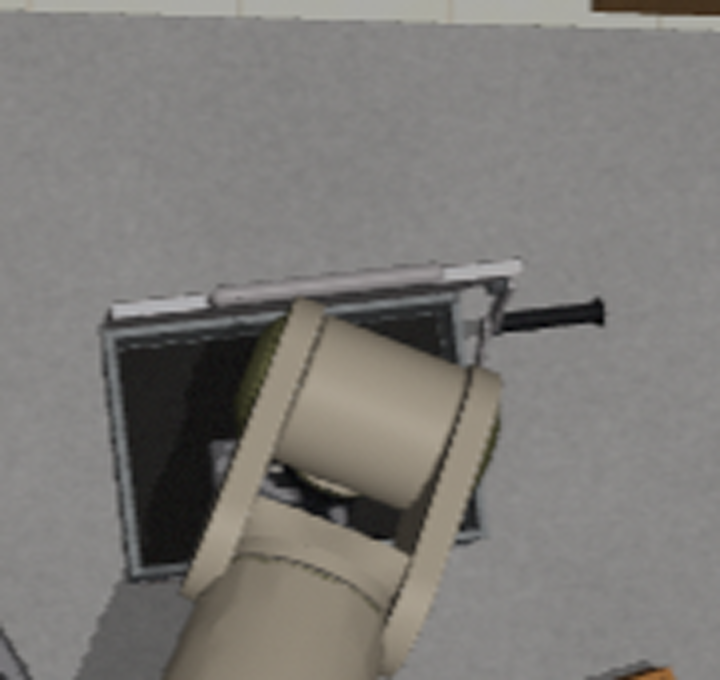

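```bash
python3 -m jog '[[[0.02,0.001,0,0,0,0.002],[0.025,0.001,0,0,0,0.002],[0.02,0.001,0,0,0.001,0.002],[0.015,0,0,0,0.001,0.002],[0.003,0,0,0,0,0]]]'
python3 -m jog '[[[0.003,0,0,0,0,0],[0,0,0,0,0,0]]]'
```

```text
time_s: 15.42
eef_pos: [566.8, -88.7, 103.6]
ee_rot: [0.532, 0.466, 0.531, -0.467]
force: [-0.1, -0.0, -2.3]
grip_width: 0.573
time_s: 15.68
eef_pos: [567.4, -89.2, 101.7]
ee_rot: [0.533, 0.466, 0.53, -0.466]
force: [-0.1, -0.7, -2.7]
grip_width: 0.569
```

```bash
python3 -m jog '[[[0.002,0,0,0,0,0],[0.001,0,0,0,0,0],[0,0,0,0,0,0]]]'
python3 -m jog '[[[0.001,0,0,0,0,0],[0,0,0,0,0,0]]]'
```

```text
time_s: 16.05
eef_pos: [567.2, -89.2, 98.3]
ee_rot: [0.533, 0.466, 0.53, -0.467]
force: [0.4, -0.4, -2.3]
grip_width: 0.57
time_s: 16.3
eef_pos: [567.3, -89.2, 97.5]
ee_rot: [0.533, 0.466, 0.53, -0.467]
force: [-0.8, -0.6, -0.1]
grip_width: 0.569
```

```bash
python3 -m jog '[[[0.0005,0,0,0,0,0],[0,0,0,0,0,0],[0,0,0,0,0,0]]]' 75
python3 -m jog '[[[-0.02,0,0,0,0,0],[-0.03,0,0,0,0,0],[-0.04,0,0,0,0,0],[-0.05,0,0,0,0,0],[-0.05,0,0,0,0,0],[-0.05,0,0,0,0,0],[0,0,0,0,0,0]]]'
python3 - <<'E'
from h import *
c=cap("scene");crop(c,190,50,350,230,4,"s10")
E
```

```text
time_s: 16.68
eef_pos: [567.3, -89.2, 96.9]
ee_rot: [0.533, 0.466, 0.53, -0.467]
force: [0.4, 0.0, 0.2]
grip_width: 0.704
time_s: 17.55
eef_pos: [567.5, -88.9, 340.8]
ee_rot: [0.535, 0.467, 0.528, -0.466]
force: [-0.7, 0.1, -1.1]
grip_width: 0.703
```

View pics/s10.png

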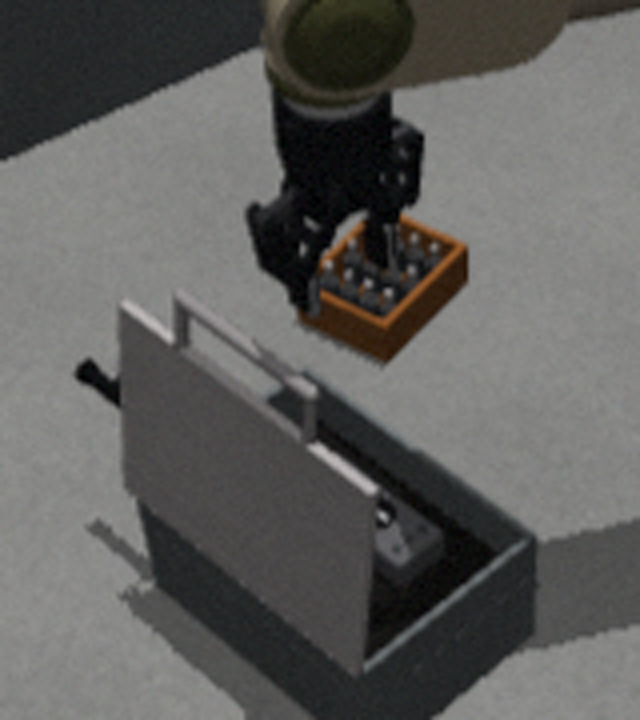

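Run:
```python
from h import *
np.set_printoptions(precision=1,suppress=True)
a=cap("top","t11");b=cap("scene")
crop(a,370,110,460,170,8,"t11c");crop(b,190,120,270,190,8,"s11c")
for n,c in(("top",a),("scene",b)):
    print(n,proj(c,ch(57.8,-221.5,161.7)),proj(c,ch(57.8,-146.5,161.7)))
```

```text
top [440. 138.] [413.8 140.8]
scene [210.6 142.4] [225.9 154.6]
```

View pics/t11c.png

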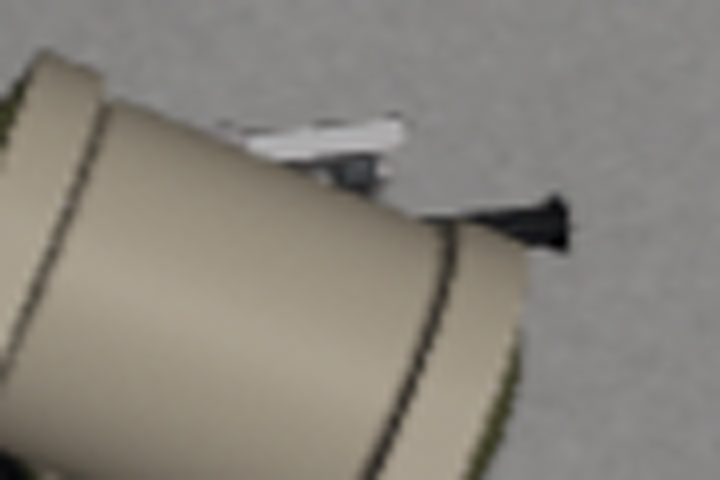

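View pics/s11c.png

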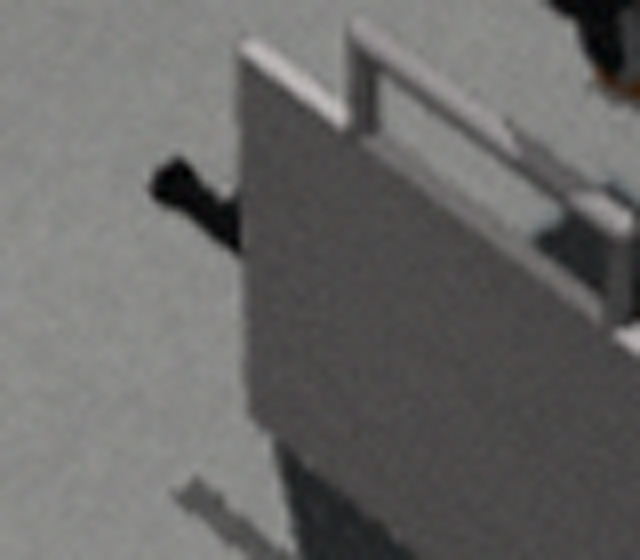

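```bash
cat > lid.py <<'E'
import numpy as np
from scipy.optimize import brentq
P=np.array([20.,110.]);H=np.array([90.,125.]);l1=64.35
a0=np.arctan2(0,1)
# attachment joint: 100 from hinge at lid angle th: H+100*(-cos th, sin th)
def J(th):return H+100*np.array([-np.cos(th),np.sin(th)])
K0=P+np.array([-43,-48.]);l2=np.linalg.norm(J(0)-K0);l1=np.hypot(43,48)
def lid(phi):
    K=P+l1*np.array([np.cos(phi),np.sin(phi)])
    f=lambda th:np.linalg.norm(J(th)-K)-l2
    g=np.linspace(-.05,1.5,400);v=[f(t) for t in g]
    return [round(brentq(f,g[i],g[i+1]),3) for i in range(399) if v[i]*v[i+1]<0]
if __name__=="__main__":
    print(l1,l2,np.linalg.norm(J(1.46)-P))
    for phi in np.arange(.8,4.05,.1): print(round(phi,2),np.round(P+l1*np.array([np.cos(phi),np.sin(phi)]),1),lid(phi))
E
python3 lid.py
```

```text
64.4437739428721 64.32728814430156 128.68033327884243
0.8 [ 64.9 156.2] [0.522, 1.265]
0.9 [ 60.1 160.5] [0.341, 1.399]
1.0 [ 54.8 164.2] [0.23, 1.45]
1.1 [ 49.2 167.4] [0.149, 1.462]
1.2 [ 43.4 170.1] [0.086, 1.45]
1.3 [ 37.2 172.1] [0.034, 1.424]
1.4 [ 31.  173.5] [-0.011, 1.386]
1.5 [ 24.6 174.3] [1.342]
1.6 [ 18.1 174.4] [1.291]
1.7 [ 11.7 173.9] [1.236]
1.8 [  5.4 172.8] [1.178]
1.9 [ -0.8 171. ] [1.117]
2.0 [ -6.8 168.6] [1.055]
2.1 [-12.5 165.6] [0.992]
2.2 [-17.9 162.1] [0.927]
2.3 [-22.9 158.1] [0.863]
2.4 [-27.5 153.5] [0.799]
2.5 [-31.6 148.6] [0.735]
2.6 [-35.2 143.2] [0.671]
2.7 [-38.3 137.5] [0.609]
2.8 [-40.7 131.6] [0.549]
2.9 [-42.6 125.4] [0.49]
3.0 [-43.8 119.1] [0.433]
3.1 [-44.4 112.7] [0.378]
3.2 [-44.3 106.2] [0.325]
3.3 [-43.6  99.8] [0.275]
3.4 [-42.3  93.5] [0.228]
3.5 [-40.3  87.4] [0.183]
3.6 [-37.8  81.5] [0.141]
3.7 [-34.7  75.9] [0.101]
3.8 [-31.   70.6] [0.063]
3.9 [-26.8  65.7] [0.028]
4.0 [-22.1  61.2] [-0.006]
```

```bash
python3 -m jog '[[[0,0,0.035,0,0.03,0.04],[0,0,0.04,0,0.03,0.04],[0,0,0.04,0,0.03,0.04],[0,0,0.04,0,0.03,0.04],[0,0,0.035,0,0.03,0.04],[0,0,0,0,0,0]]]' 120
cat >> h.py <<'E'
def otilt(pitch,roll):
    o=orient(UX)*Ro.from_rotvec([0,0,pitch])
    return Ro.from_rotvec(UX*roll)*o
E
python3 - <<'E'
from h import *
print(R()[1],ctrl.sense()["grip_width"],ctrl.sense()["joints"])
o=otilt(.2,.15);x=o.as_matrix()[:,0];print(x)
rows(ch(58,-197,161.7)-55*x,o,6)
E
```

```text
time_s: 18.45
eef_pos: [591.1, -278.9, 322.8]
ee_rot: [0.533, 0.552, 0.52, -0.376]
force: [0.1, -0.7, -0.3]
grip_width: 0.532
[ 591.11184183 -278.94458392  322.80824427] 0.5317233870254677 [-0.71538412  0.53885086  0.97309384  0.24881312  1.60830451 -0.82933899]
[ 0.17732148  0.17168847 -0.96906149]
[0.0215, 0.0092, 0.0049, 0.0011, -0.0002, 0.0002],
[0.0215, 0.0092, 0.0049, 0.0011, -0.0002, 0.0002],
[0.0215, 0.0093, 0.0049, 0.0011, -0.0002, 0.0002],
[0.0215, 0.0093, 0.0049, 0.0011, -0.0002, 0.0002],
[0.0215, 0.0093, 0.0049, 0.0011, -0.0002, 0.0002],
[0.0215, 0.0093, 0.0048, 0.0011, -0.0002, 0.0002],
```

```bash
python3 -m jog '[[[0.0215,0.009,0.005,0,0,0],[0.0215,0.009,0.005,0,0,0],[0.0215,0.0095,0.005,0,0,0],[0.0215,0.0095,0.005,0,0,0],[0.0215,0.0095,0.005,0,0,0],[0.0215,0.009,0.005,0,0,0],[0,0,0,0,0,0]]]'
python3 - <<'E'
from h import *
print(R()[1],ctrl.sense()["joints"])
o=otilt(.2,.15)
rows(ch(58,-197,161.7),o,3)
c=cap("scene");crop(c,170,50,330,230,4,"s12")
c=cap("top");crop(c,350,60,530,230,4,"t12")
E
```

```text
time_s: 19.32
eef_pos: [673.8, -275.7, 204.1]
ee_rot: [0.534, 0.55, 0.522, -0.375]
force: [0.5, -0.1, 0.3]
grip_width: 0.529
[ 673.77846975 -275.72498984  204.07710141] [-0.63332039  0.76633333  0.89239157  0.24784087  1.44761252 -0.79140792]
[0.0179, -0.0007, 0.0012, 0.0042, -0.0008, 0.0008],
[0.0179, -0.0007, 0.0012, 0.0042, -0.0008, 0.0008],
[0.0179, -0.0007, 0.0012, 0.0042, -0.0008, 0.0008],
```

View pics/s12.png

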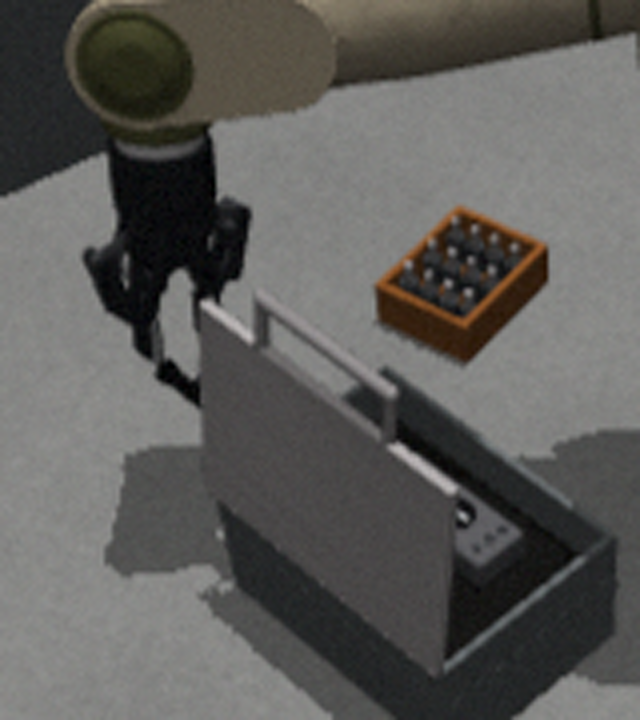

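View pics/t12.png

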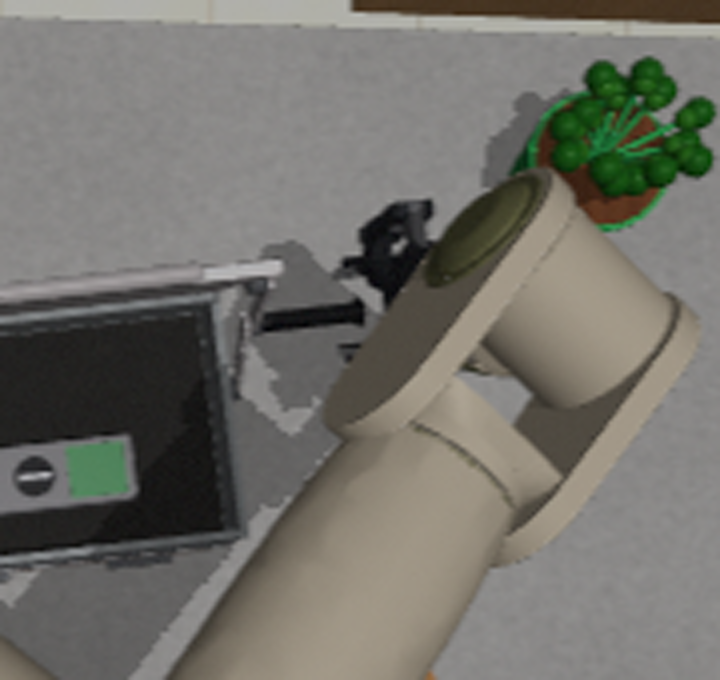

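```bash
python3 -m jog '[[[0.018,-0.0005,0,0.004,0,0],[0.018,-0.0005,0,0.004,0,0],[0.018,-0.0005,0,0,0,0],[0,0,0,0,0,0]]]'
python3 - <<'E'
from h import *
print(R()[1])
o=otilt(.2,.15)
plan(ch(58,-195,161.7),o)
c=cap("scene");crop(c,170,50,330,230,4,"s13")
c=cap("top");crop(c,350,60,530,230,4,"t13")
E
```

```text
time_s: 19.92
eef_pos: [681.1, -267.8, 152.7]
ee_rot: [0.532, 0.553, 0.519, -0.377]
force: [0.2, 0.5, 0.8]
grip_width: 0.529
[ 681.13966455 -267.81037316  152.72648639]
shift(tool,now) mm [ 1.6 -0.   0.6] rotvec [ 0.003 -0.001  0.001]
```

View pics/s13.png

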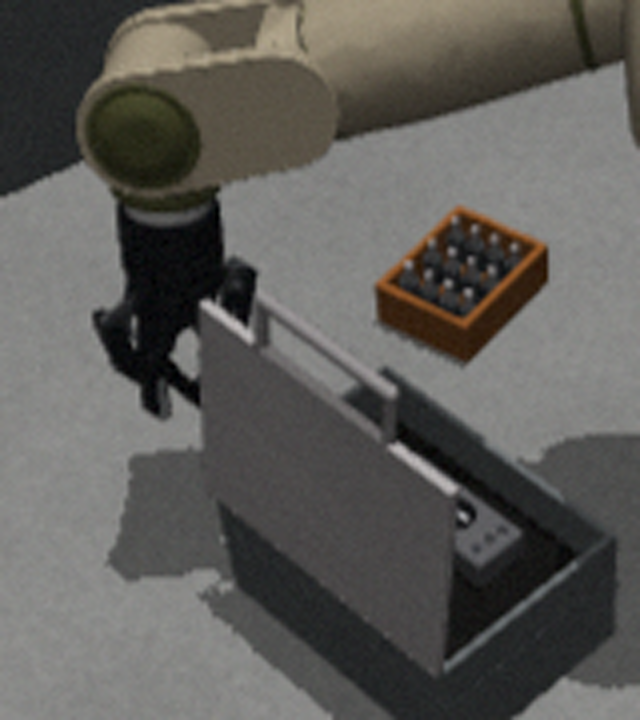

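View pics/t13.png

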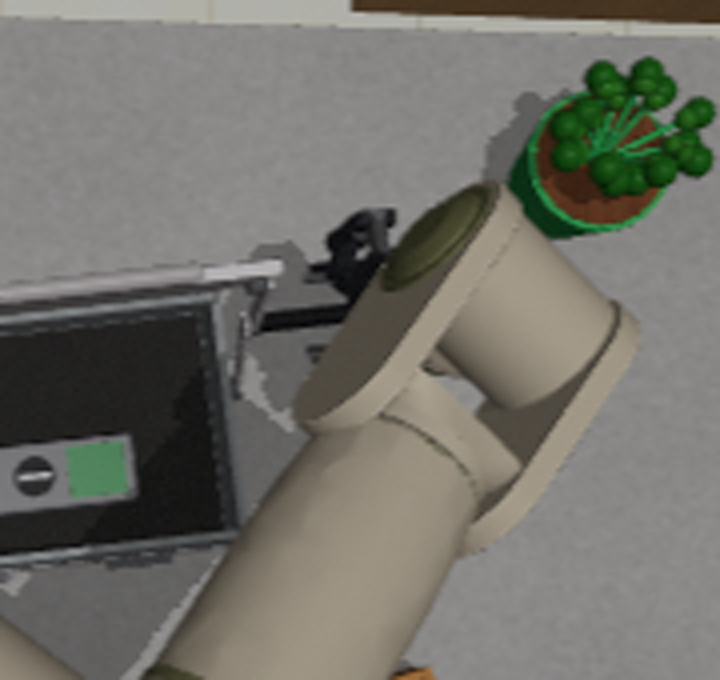

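```bash
python3 -m jog '[[[0.0015,0,0,0,0,0],[0,0,0,0,0,0],[0,0,0,0,0,0],[0,0,0,0,0,0]]]' 255 40
python3 - <<'E'
from h import *
from lid import lid
R0,p=R();x=R0.as_matrix()[:,0];g=p-11*x-C;print("grip chest",g@UX,g@UY,g[2], ctrl.sense()["wrist_torque"])
# rows in tool frame from phi .93
def seq(ph):
    K=[np.array([20+64.4*np.cos(a),110+64.4*np.sin(a)]) for a in ph]
    for i in range(len(K)-1):
        d=K[i+1]-K[i];w=UX*d[0]+UZ*d[1];print(round(ph[i+1],3),np.round(R0.inv().apply(w)/1000,4).tolist(),lid(ph[i+1])[-1])
seq(np.linspace(.93,3.98,45))
E
```

```text
time_s: 20.52
eef_pos: [681.0, -268.6, 153.7]
ee_rot: [0.533, 0.552, 0.519, -0.377]
force: [-6.5, 0.4, 0.8]
grip_width: 0.147
grip chest 57.476682109898086 -195.39293148017418 164.36276793589343 [-0.088737    0.86548569  0.4367868 ]
0.999 [-0.0032, -0.0031, -0.0004] 1.449
1.069 [-0.003, -0.0033, -0.0004] 1.461
1.138 [-0.0027, -0.0035, -0.0003] 1.46
1.207 [-0.0025, -0.0037, -0.0003] 1.449
1.277 [-0.0022, -0.0039, -0.0002] 1.431
1.346 [-0.002, -0.004, -0.0002] 1.408
1.415 [-0.0017, -0.0041, -0.0001] 1.38
1.485 [-0.0014, -0.0042, -0.0001] 1.349
1.554 [-0.0011, -0.0043, -0.0] 1.315
1.623 [-0.0008, -0.0044, -0.0] 1.278
1.693 [-0.0005, -0.0044, 0.0] 1.24
1.762 [-0.0002, -0.0045, 0.0001] 1.2
1.831 [0.0001, -0.0045, 0.0001] 1.159
1.9 [0.0004, -0.0044, 0.0002] 1.117
1.97 [0.0007, -0.0044, 0.0002] 1.074
2.039 [0.001, -0.0043, 0.0003] 1.03
2.108 [0.0013, -0.0043, 0.0003] 0.986
2.178 [0.0016, -0.0042, 0.0003] 0.942
2.247 [0.0019, -0.004, 0.0004] 0.897
2.316 [0.0022, -0.0039, 0.0004] 0.852
2.386 [0.0024, -0.0037, 0.0005] 0.808
2.455 [0.0027, -0.0035, 0.0005] 0.763
2.524 [0.0029, -0.0034, 0.0005] 0.719
2.594 [0.0031, -0.0031, 0.0005] 0.675
2.663 [0.0033, -0.0029, 0.0006] 0.632
2.732 [0.0035, -0.0027, 0.0006] 0.59
2.802 [0.0037, -0.0024, 0.0006] 0.548
2.871 [0.0039, -0.0022, 0.0006] 0.507
2.94 [0.004, -0.0019, 0.0006] 0.467
3.01 [0.0041, -0.0016, 0.0006] 0.427
3.079 [0.0042, -0.0013, 0.0007] 0.389
3.148 [0.0043, -0.001, 0.0007] 0.352
3.218 [0.0044, -0.0007, 0.0007] 0.316
3.287 [0.0044, -0.0004, 0.0007] 0.282
3.356 [0.0044, -0.0001, 0.0007] 0.248
3.425 [0.0044, 0.0002, 0.0006] 0.216
3.495 [0.0044, 0.0005, 0.0006] 0.185
3.564 [0.0043, 0.0008, 0.0006] 0.156
3.633 [0.0043, 0.0011, 0.0006] 0.127
3.703 [0.0042, 0.0014, 0.0006] 0.1
3.772 [0.0041, 0.0017, 0.0006] 0.073
3.841 [0.0039, 0.002, 0.0005] 0.048
3.911 [0.0038, 0.0023, 0.0005] 0.024
3.98 [0.0036, 0.0025, 0.0005] 0.001
```

```bash
python3 -m jog '[[[-0.0032,-0.003,-0.0004,0,0,0],[-0.003,-0.0033,-0.0004,0,0,0],[-0.0027,-0.0035,-0.0003,0,0,0]]]'
python3 -m jog '[[[-0.0025,-0.0037,-0.0003,0,0,0],[-0.0022,-0.0039,-0.0002,0,0,0],[-0.002,-0.004,-0.0002,0,0,0]]]'
cat >> h.py <<'E'
def grip():
    R0,p=R();x=R0.as_matrix()[:,0];g=p-11*x-C;u,z=g@UX-20,g[2]-110
    print("grip chest",np.round([g@UX,g@UY,g[2]],1),"r",round(np.hypot(u,z),1),"phi",round(np.arctan2(z,u)%6.283,3),"F",np.round([ctrl.sense()["force"]@UX,ctrl.sense()["force"]@UY,ctrl.sense()["force"][2]],1))
E
python3 -c "
from h import *
grip()"
```

```text
time_s: 20.9
eef_pos: [670.7, -270.0, 160.9]
ee_rot: [0.534, 0.553, 0.517, -0.377]
force: [4.4, -2.2, -3.2]
grip_width: 0.146
time_s: 21.28
eef_pos: [658.7, -271.7, 166.5]
ee_rot: [0.534, 0.553, 0.517, -0.376]
force: [5.6, -1.1, 1.6]
grip_width: 0.149
grip chest [  34.9 -195.4  177.2] r 68.8 phi 1.353 F [ 5.4 -1.8  1.6]
```

```bash
python3 -m jog '[[[-0.0015,-0.0041,-0.0001,0,0,0],[-0.0013,-0.0042,-0.0001,0,0,0],[-0.001,-0.0043,0,0,0,0],[-0.0008,-0.0044,0,0,0,0],[-0.0005,-0.0044,0,0,0,0],[-0.0002,-0.0045,0.0001,0,0,0]]]'
python3 -c "
from h import *
grip()
c=cap('scene');crop(c,170,50,330,230,4,'s14')"
```

```text
time_s: 22.02
eef_pos: [632.9, -275.2, 168.2]
ee_rot: [0.535, 0.553, 0.516, -0.376]
force: [4.1, 0.5, 0.8]
grip_width: 0.148
grip chest [   8.9 -195.5  178.9] r 69.8 phi 1.731 F [ 4.2 -0.1  0.8]
```

View pics/s14.png

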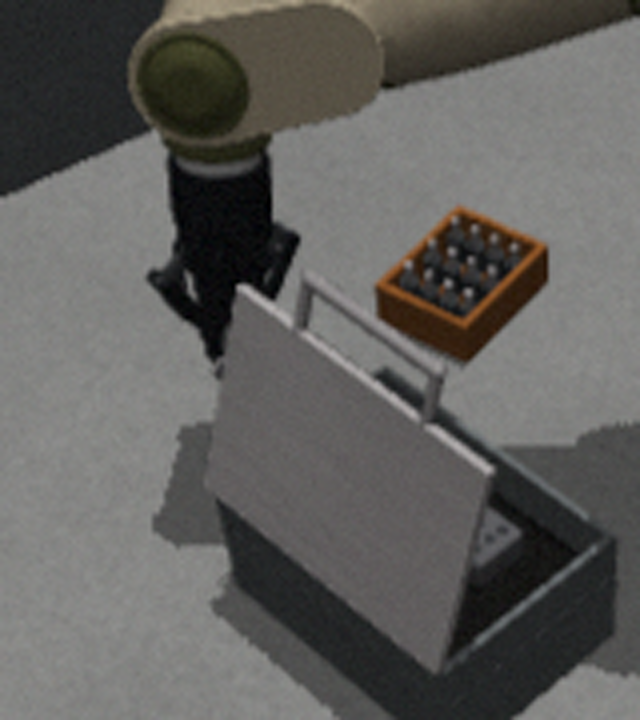

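```bash
python3 -m jog '[[[0.0004,-0.0045,0.0001,0,0,0],[0.0007,-0.0045,0.0001,0,0,0],[0.001,-0.0044,0.0002,0,0,0],[0.0013,-0.0044,0.0002,0,0,0],[0.0015,-0.0043,0.0003,0,0,0],[0.0018,-0.0043,0.0003,0,0,0],[0.002,-0.0042,0.0003,0,0,0]]]'
python3 -c "
from h import *
grip()"
```

```text
time_s: 22.95
eef_pos: [603.8, -279.2, 151.9]
ee_rot: [0.534, 0.552, 0.517, -0.377]
force: [-0.1, -4.0, 0.2]
grip_width: 0.146
grip chest [ -20.5 -195.6  162.5] r 66.3 phi 2.228 F [-0.6 -3.9  0.2]
```

```bash
python3 -m jog '[[[0.002,-0.0039,0.0004,0,0,0],[0.0024,-0.0037,0.0004,0,0,0],[0.0027,-0.0035,0.0005,0,0,0],[0.0029,-0.0034,0.0005,0,0,0],[0.0031,-0.0031,0.0005,0,0,0],[0.0033,-0.0029,0.0005,0,0,0]]]'
python3 -c "
from h import *
grip()"
```

```text
time_s: 23.7
eef_pos: [587.6, -281.2, 130.3]
ee_rot: [0.534, 0.553, 0.517, -0.377]
force: [4.0, -5.1, 2.6]
grip_width: 0.147
grip chest [ -36.9 -195.4  141. ] r 64.7 phi 2.643 F [ 3.3 -5.6  2.6]
```

```bash
python3 -m jog '[[[0.0034,-0.0028,0.0008,0,0,0],[0.0036,-0.0025,0.0008,0,0,0],[0.0038,-0.0023,0.0008,0,0,0],[0.004,-0.002,0.0008,0,0,0],[0.0041,-0.0017,0.0007,0,0,0],[0.0042,-0.0014,0.0007,0,0,0],[0.0043,-0.0011,0.0007,0,0,0]]]'
python3 -c "
from h import *
grip()
c=cap('scene');crop(c,170,50,330,230,4,'s15')"
```

```text
time_s: 24.58
eef_pos: [579.8, -282.1, 99.9]
ee_rot: [0.534, 0.553, 0.517, -0.377]
force: [8.1, -2.7, 0.7]
grip_width: 0.146
grip chest [ -44.7 -195.2  110.5] r 64.7 phi 3.133 F [ 7.7 -3.8  0.7]
```

View pics/s15.png

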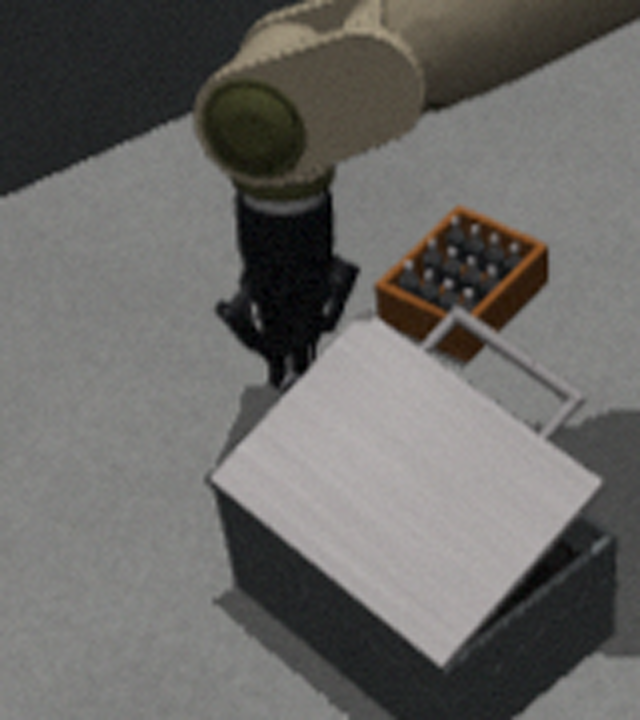

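```bash
python3 -m jog '[[[0.0043,-0.0003,0.0007,0,0,0],[0.0044,-0.0001,0.0007,0,0,0],[0.0044,0,0.0007,0,0,0],[0.0044,0.0003,0.0007,0,0,0],[0.0044,0.0005,0.0006,0,0,0],[0.0043,0.0008,0.0006,0,0,0]]]'
python3 -c "
from h import *
grip()"
```

```text
time_s: 25.38
eef_pos: [584.8, -281.4, 72.8]
ee_rot: [0.532, 0.552, 0.519, -0.377]
force: [-5.8, -2.8, 0.9]
grip_width: 0.148
grip chest [ -39.6 -195.3   83.5] r 65.2 phi 3.56 F [-6.1 -2.   0.9]
```

```bash
python3 -m jog '[[[0.0043,0.0005,0.0006,0,0,0],[0.0042,0.001,0.0006,0,0,0],[0.0041,0.0014,0.0006,0,0,0],[0.004,0.0018,0.0005,0,0,0]]]'
python3 -c "
from h import *
grip()"
python3 -m jog '[[[0.0026,0.0015,0.0003,0,0,0],[0.0025,0.0016,0.0003,0,0,0],[0,0,0,0,0,0]]]'
python3 -c "
from h import *
grip()"
```

```text
time_s: 25.88
eef_pos: [592.7, -280.4, 57.2]
ee_rot: [0.532, 0.552, 0.519, -0.377]
force: [-5.9, -3.1, -1.7]
grip_width: 0.146
grip chest [ -31.7 -195.3   67.8] r 66.7 phi 3.826 F [-6.3 -2.3 -1.7]
time_s: 26.25
eef_pos: [596.2, -279.8, 52.1]
ee_rot: [0.532, 0.552, 0.519, -0.378]
force: [-5.7, -4.4, -6.3]
grip_width: 0.146
grip chest [ -28.  -195.2   62.7] r 67.4 phi 3.919 F [-6.2 -3.6 -6.3]
```

```bash
python3 -m jog '[[[0.0018,0.0012,0.0003,0,0,0],[0,0,0,0,0,0]]]'
python3 -c "
from h import *
grip()"
python3 -m jog '[[[0.0018,0.0012,0.0003,0,0,0],[0,0,0,0,0,0]]]'
python3 -c "
from h import *
grip()
c=cap('scene');crop(c,190,100,350,240,5,'s16')"
```

```text
time_s: 26.5
eef_pos: [597.6, -279.7, 50.6]
ee_rot: [0.532, 0.552, 0.519, -0.378]
force: [-8.1, -4.1, -4.0]
grip_width: 0.144
grip chest [ -26.7 -195.2   61.3] r 67.5 phi 3.948 F [-8.5 -3.  -4. ]
time_s: 26.75
eef_pos: [599.0, -279.4, 48.8]
ee_rot: [0.532, 0.552, 0.52, -0.378]
force: [-7.4, -3.8, -6.2]
grip_width: 0.144
grip chest [ -25.2 -195.2   59.5] r 67.8 phi 3.982 F [-7.8 -2.8 -6.2]
```

View pics/s16.png

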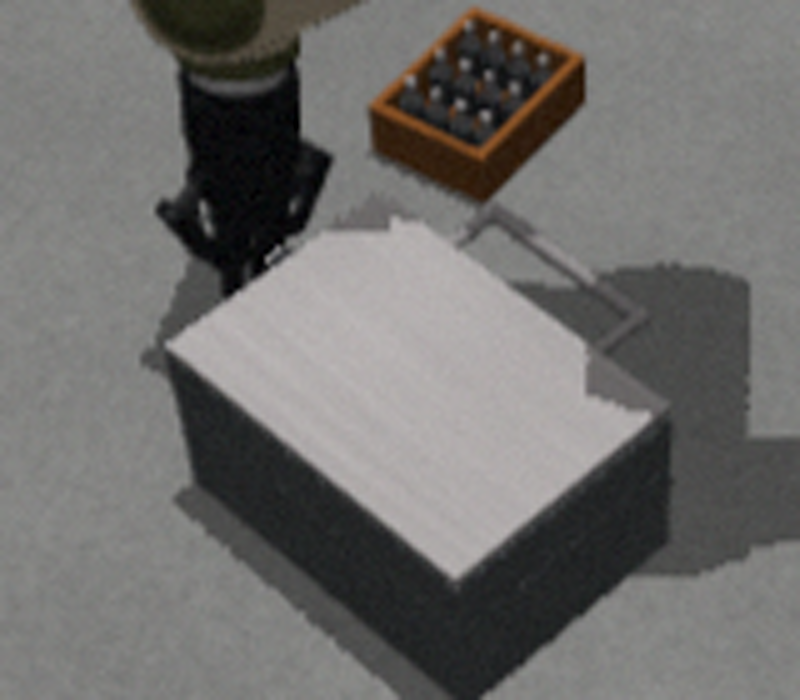

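```bash
python3 -m jog '[[[0.0015,0.001,0.0002,0,0,0],[0,0,0,0,0,0]]]'
python3 -c "
from h import *
grip()
c=cap('scene','s17');a=cv2.imread('pics/scene0.png')[130:220,260:340];b=cv2.imread('pics/s17.png')[130:220,260:340]
cv2.imwrite('pics/cmp.png',np.hstack([cv2.resize(v,None,fx=5,fy=5,interpolation=cv2.INTER_CUBIC) for v in(a,b)]))"
```

```text
time_s: 27.05
eef_pos: [600.2, -279.2, 47.3]
ee_rot: [0.531, 0.552, 0.52, -0.378]
force: [-6.0, -3.3, -7.9]
grip_width: 0.149
grip chest [ -24.  -195.2   58. ] r 68.1 phi 4.01 F [-6.4 -2.5 -7.9]
```

View pics/cmp.png

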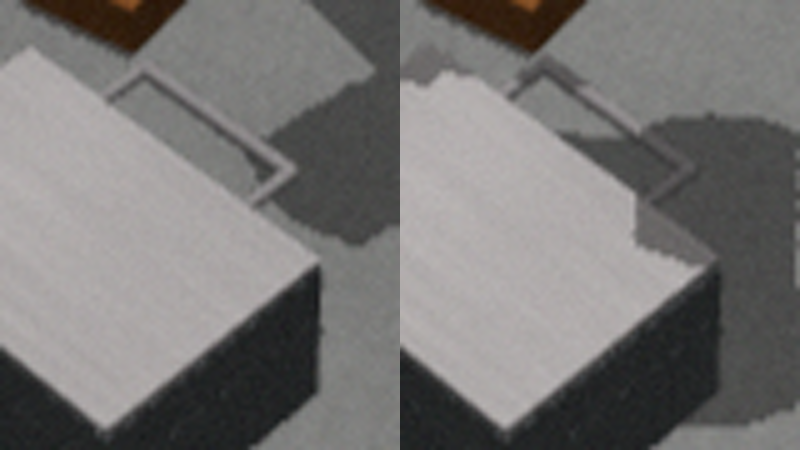

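```bash
python3 -m jog '[[[0.0025,0,0.0003,0,0,0],[0,0,0,0,0,0]]]'
python3 -c "
from h import *
grip()"
python3 -m jog '[[[0.002,0.0005,0.0003,0,0,0],[0,0,0,0,0,0]]]'
python3 -c "
from h import *
grip()
c=cap('scene','s18');a=cv2.imread('pics/scene0.png')[130:220,260:340];b=cv2.imread('pics/s18.png')[130:220,260:340]
cv2.imwrite('pics/cmp2.png',np.hstack([cv2.resize(v,None,fx=5,fy=5,interpolation=cv2.INTER_CUBIC) for v in(a,b)]))"
```

```text
time_s: 27.35
eef_pos: [601.6, -279.1, 46.0]
ee_rot: [0.532, 0.552, 0.519, -0.377]
force: [-4.7, -3.2, -3.4]
grip_width: 0.144
grip chest [ -22.6 -195.2   56.6] r 68.3 phi 4.038 F [-5.  -2.5 -3.4]
time_s: 27.6
eef_pos: [602.7, -279.0, 44.7]
ee_rot: [0.532, 0.552, 0.519, -0.377]
force: [-4.5, -1.2, 0.3]
grip_width: 0.147
grip chest [ -21.5 -195.2   55.3] r 68.7 phi 4.063 F [-4.6 -0.5  0.3]
```

View pics/cmp2.png

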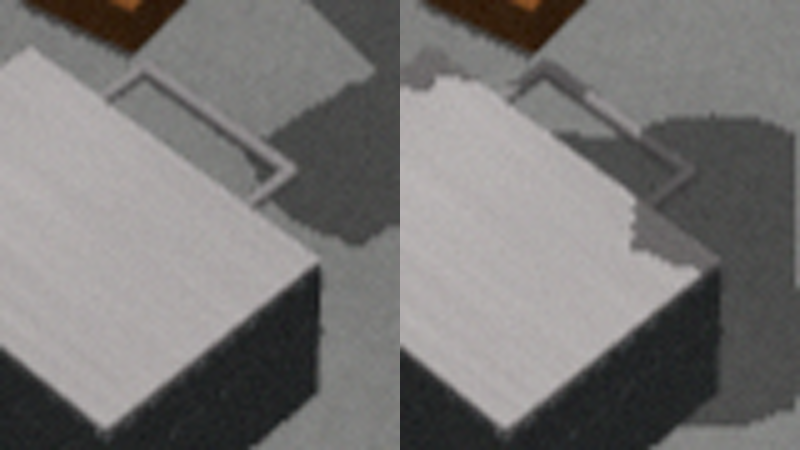

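```bash
python3 -m jog '[[[0.0015,0.001,0.0002,0,0,0],[0,0,0,0,0,0]]]'
python3 -c "
from h import *
grip()"
python3 -m jog '[[[0.0015,0.001,0.0002,0,0,0],[0,0,0,0,0,0]]]'
python3 -c "
from h import *
grip()"
python3 -m jog '[[[0.0015,0.001,0.0002,0,0,0],[0,0,0,0,0,0]]]'
python3 -c "
from h import *
grip()
c=cap('scene','s19');a=cv2.imread('pics/scene0.png')[130:220,260:340];b=cv2.imread('pics/s19.png')[130:220,260:340]
cv2.imwrite('pics/cmp3.png',np.hstack([cv2.resize(v,None,fx=5,fy=5,interpolation=cv2.INTER_CUBIC) for v in(a,b)]))"
```

```text
time_s: 27.9
eef_pos: [603.3, -278.9, 44.2]
ee_rot: [0.532, 0.552, 0.519, -0.377]
force: [-12.9, 0.2, 9.0]
grip_width: 0.151
grip chest [ -20.9 -195.2   54.9] r 68.6 phi 4.074 F [-12.8   1.9   9. ]
time_s: 28.15
eef_pos: [603.9, -278.8, 43.8]
ee_rot: [0.532, 0.552, 0.52, -0.377]
force: [-23.3, 0.4, 17.2]
grip_width: 0.144
grip chest [ -20.3 -195.3   54.5] r 68.6 phi 4.085 F [-23.1   3.5  17.2]
time_s: 28.4
eef_pos: [604.6, -278.8, 43.1]
ee_rot: [0.532, 0.551, 0.52, -0.378]
force: [-29.5, 2.6, 24.9]
grip_width: 0.147
grip chest [ -19.6 -195.3   53.8] r 68.8 phi 4.099 F [-28.9   6.5  24.9]
```

View pics/cmp3.png

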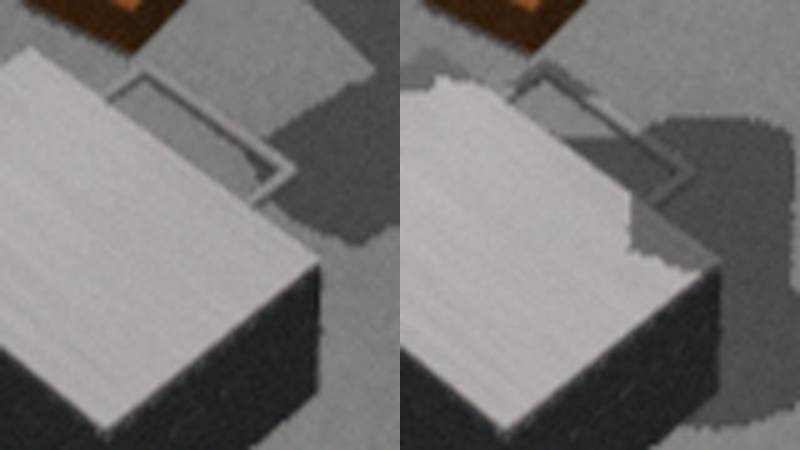

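Force rises sharply: the lid is hard shut. I relax the press, then release and back off.

```bash
python3 -m jog '[[[-0.0022,-0.0015,-0.0003,0,0,0],[-0.001,-0.0008,0,0,0,0],[0,0,0,0,0,0]]]'
python3 -m jog '[[[0,0,0,0,0,0],[0,0,0,0,0,0],[0,0,0,0,0,0]]]' 130
python3 -c "
from h import *
c=cap('scene');crop(c,190,100,350,240,5,'s20')
c=cap('top');crop(c,350,60,530,230,4,'t20')"
```

```text
time_s: 28.82
eef_pos: [603.2, -278.9, 44.0]
ee_rot: [0.532, 0.552, 0.519, -0.377]
force: [-9.3, -1.8, 5.7]
grip_width: 0.146
time_s: 29.2
eef_pos: [604.4, -279.0, 44.0]
ee_rot: [0.533, 0.553, 0.518, -0.377]
force: [0.4, 0.2, 0.3]
grip_width: 0.493
```

View pics/s20.png

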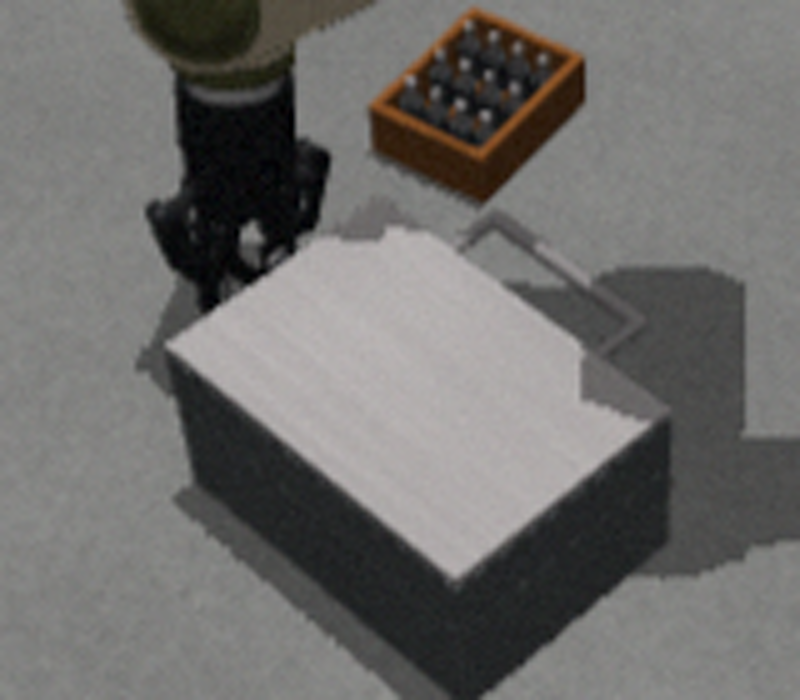

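View pics/t20.png

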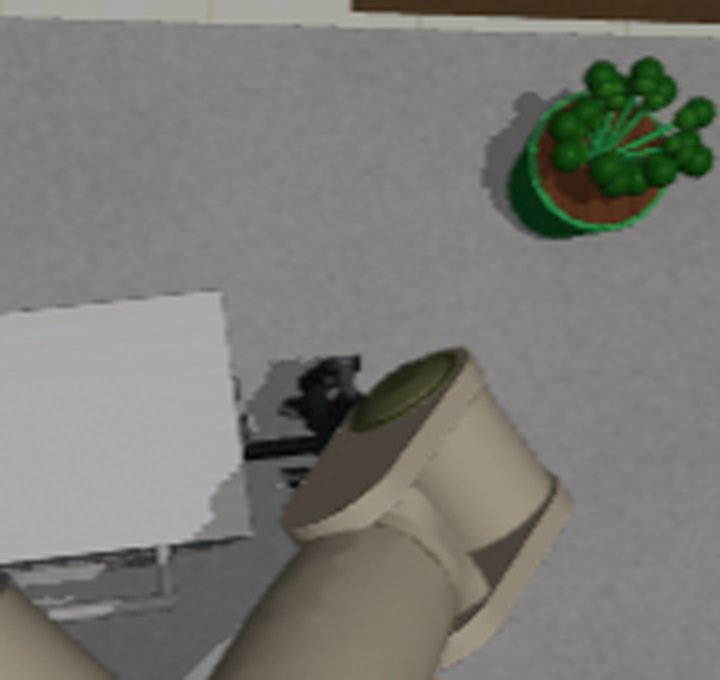

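```bash
python3 -m jog '[[[-0.01,0,0,0,0,0],[-0.02,0,0,0,0,0],[-0.03,0,0,0,0,0],[-0.05,0,0,0,0,0],[-0.05,0,0,0,0,0],[-0.05,0,0,0,0,0],[0,0,0,0,0,0]]]'
python3 -m jog '[[[0,-0.02,0.02,0,0,0],[-0.02,-0.04,0.03,0,0,0],[-0.02,-0.04,0.03,0,0,0],[0,-0.04,0.03,0,0,0],[0,0,0,0,0,0],[0,0,0,0,0,0]]]'
python3 -c "
from h import *
c=cap('scene','s21')
d=cap('top','t21')
a=cv2.imread('pics/scene0.png')[130:220,260:340];b=cv2.imread('pics/s21.png')[130:220,260:340]
cv2.imwrite('pics/cmp4.png',np.hstack([cv2.resize(v,None,fx=5,fy=5,interpolation=cv2.INTER_CUBIC) for v in(a,b)]))"
```

```text
time_s: 30.18
eef_pos: [566.7, -316.6, 253.4]
ee_rot: [0.536, 0.552, 0.515, -0.377]
force: [-0.3, 0.9, 0.0]
grip_width: 0.49
time_s: 30.92
eef_pos: [438.2, -443.8, 242.5]
ee_rot: [0.533, 0.553, 0.518, -0.377]
force: [-0.2, -0.0, 0.0]
grip_width: 0.488
```

View pics/cmp4.png

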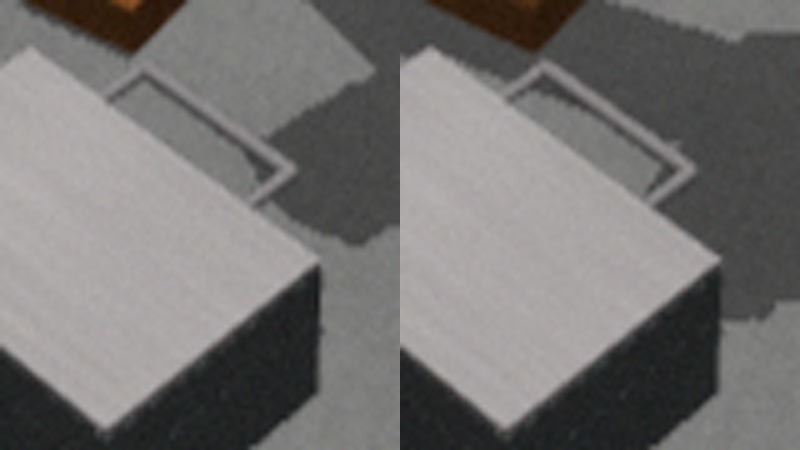

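View pics/s21.png

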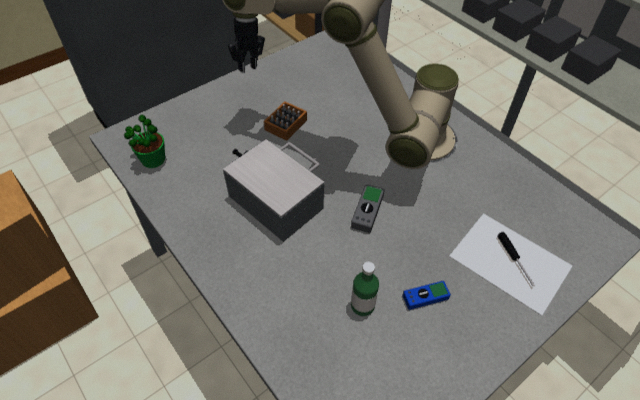

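View pics/t21.png

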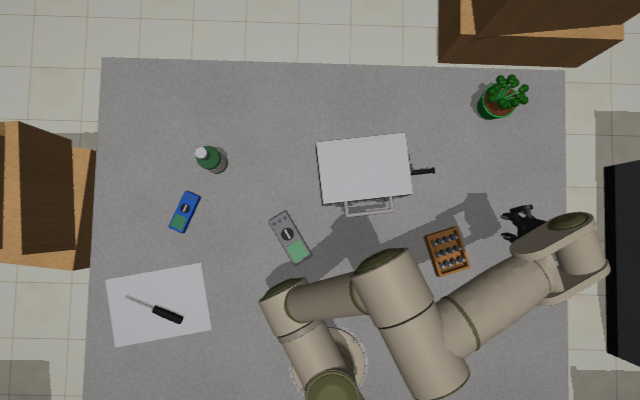

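```bash
python3 -c "
from h import *
a=cv2.imread('pics/scene0.png',0).astype(np.float32);b=cv2.imread('pics/s21.png',0).astype(np.float32)
t0=cv2.imread('pics/top0.png',0).astype(np.float32);t1=cv2.imread('pics/t21.png',0).astype(np.float32)
def sh(A,B,x0,y0,x1,y1):
    k=6;u=lambda v:cv2.resize(v,None,fx=k,fy=k,interpolation=cv2.INTER_CUBIC)
    T=u(A[y0:y1,x0:x1]);S=u(B[y0-4:y1+4,x0-4:x1+4]);r=cv2.matchTemplate(S,T,cv2.TM_CCOEFF_NORMED);_,m,_,l=cv2.minMaxLoc(r);return (l[0]-24)/k,(l[1]-24)/k,round(m,3)
print('hinge-left corner',sh(a,b,270,205,292,225),'front right lid corner',sh(a,b,255,133,275,146))
print('front left corner',sh(a,b,312,172,326,190),'bar right',sh(a,b,280,140,298,156),'stay tip',sh(a,b,228,145,242,160))
print('top: bar',sh(t0,t1,342,196,396,218),'tip',sh(t0,t1,425,164,438,178),'bottle',sh(t0,t1,190,140,232,176),'box',sh(t0,t1,424,226,470,276),'scene bottle',sh(a,b,348,258,384,318))
c=cap('scene')
H=np.array([90.,125.])
for th in (0,.01,.03):
    print(th,[np.round(proj(c,ch(90-220*np.cos(th+.025),y,125+220*np.sin(th+.025))),1) for y in(-65,65)])
"
```

```text
hinge-left corner (0.0, 0.0, 0.999) front right lid corner (0.3333333333333333, -0.5, 0.855)
front left corner (-0.16666666666666666, 0.5, 0.927) bar right (0.0, 0.3333333333333333, 0.754) stay tip (0.0, 0.0, 0.997)
top: bar (0.0, 0.0, 0.95) tip (0.0, 0.0, 1.0) bottle (0.0, 0.0, 1.0) box (0.0, 0.0, 0.889) scene bottle (0.0, 0.0, 0.902)
0 [array([288.8, 143.9]), array([317.8, 164.8])]
0.01 [array([288.8, 143.4]), array([317.8, 164.3])]
0.03 [array([288.7, 142.5]), array([317.7, 163.4])]
```

```bash
python3 -c "
from rig import workorder,ctrl
print(ctrl.sense()['time_s']);print(workorder.finish_job())"
```

```text
31.075
the job is handed in; nothing more can be done
None
```

The meter is in the chest with the lid shut, and I handed the job in at 31.1 s of the 72 s allowed.

I raised the lid by its bar to the stop and held it there until the stay locked. The lid then stood alone with no force on the fingers. I laid the smaller grey meter flat, face up, in the well and let go. I then unlocked the stay by its grip and guided the lid down round the pivot. Near the end I pressed it against its seat with about 38 N at the grip, then released the grip and backed away.

**Last checks:**
- **Lid:** the stay tip and bar are where they were with the lid shut at the start, with no shift in the top view. In the scene view the stay tip did not move.
- **Bystanders:** the bottle and the box of bits have not moved.
- **Robot:** it stands clear, with close to zero force on the tool.

**Where checks disagreed:** some scene-view matches at the lid's front corners and bar were weak because shadows had changed, and gave shifts of 0.3–0.6 px in mixed directions. I took that as measurement noise, not an open lid. Late in lowering, the tool position suggested the grip was slightly past its shut point before the lid had closed. I put that down to the rod sliding a few mm along the fingers, so I judged the lid shut by the rise in force and the pictures.

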